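# Set the tilt of a see-saw rocker with a pendulum angle gauge

### The job

Set the tilt of the see-saw rocker: take the angle gauge by its rubber grip, stand it on the middle of the studded mat with its beam across the pivot, and with the gauge seated there rock the platform over to its other side until the swinging pointer settles on the set tab of the dial. Finish while still holding: the gripper keeps the gauge pressed on the mat at that tilt, so that a colleague can lock the stop. Leave the glassware and other things on the bench where they are.

Things in the scene. Friction and masses are not known exactly. Their poses are not given: they have to be found in the camera images.
- gauge_grip (a point): middle of the black rubber grip on top of the angle gauge, 150 mm above the gauge's underside: the grip is 18 mm thick along its x, 42 mm along its y, 46 mm tall, top 172 mm up. Axes of the gauge: x across the thin grip (the way the dial faces), y along the beam, z up
- gauge_foot (a point): centre of the flat underside of the gauge's beam, 150 mm below gauge_grip; same axes as gauge_grip
- gauge: the angle gauge, loose, about 0.5 kg, at the start standing upright on the bench: a flat grey-metal beam (160 mm long along y, 30 mm wide, 16 mm high) under a round dial (104 mm across, 26 mm thick, centre 70 mm above the underside, the same white face on its +x and -x sides), the grip on top. Origin at gauge_foot
- pointer (a joint): the dark pointer hanging like a pendulum from the dial's centre, swinging freely (about 1 s to settle); rad, relative to the dial. At rest it reads how far the gauge leans in the plane of its dial: 0 upright, positive when the +y end of the beam is higher (the gauge turned about its own +x by that angle)
- tab (a joint): the set tab, a short bright steel marker 7 mm wide on the lower rim of the dial, already set by a worker to the wanted angle and fast there; rad, in the same sense as pointer: the pointer stands on it when the two values are equal. It is set somewhere between 0.12 and 0.28
- pointer_tip (a point): tip of the pointer, 40 mm from the dial's centre
- tab_mark (a point): middle of the set tab's inner end, also 40 mm from the dial's centre; the pointer is on the mark when pointer_tip is here
- rocker: the see-saw rocker, a light-grey laboratory machine that stands fast on the bench (case 200 x 170 mm) with the rocking platform on two bearings on top; origin on the bench under its centre; its x is the direction of the pivot, its y runs across it, z up
- pivot (a point): the pivot axis of the platform at the rocker's centre, 108 mm above the bench; its x is the axis
- mat (a point): centre of the platform's mat at the height of the stud tops, 15 mm above the pivot, tilting with the platform: x along the pivot, y across it, z out of the mat. Black rubber, 186 mm along x, 226 mm along y, covered with round studs 3 to 4 mm high, unevenly worn (pitch about 25 mm); a low metal lip, 3 mm above the studs, 116 mm from the centre at each y end
- platform (a joint): tilt of the platform about the rocker's x, rad: 0 level, positive when its +y side is up; stops at -0.36 and 0.36. It is stiff (about 0.25 N m to move) and stays where it is left; it starts at -0.24 to -0.09, so with its +y side low
- paddle_rod: bystander: steel stirring rod with a paddle, 290 mm long, lying on the bench between the rocker's and the gauge's places; origin at its middle, on the bench
- beaker: bystander: glass beaker, 72 mm across, 95 mm high; origin under its centre
- amber_bottle: bystander: amber glass bottle, 62 mm across, 145 mm high; origin under its centre
- white_jar: bystander: white plastic jar, 72 mm across, 95 mm high; origin under its centre
- blue_beaker: bystander: blue plastic beaker, 84 mm across, 120 mm high; origin under its centre
- petri: bystander: flat clear dish, 60 mm across, 17 mm high, just behind the gauge (farther from the robot); origin under its centre
- stopper: bystander: dark rubber stopper, 38 mm across, 28 mm high, just behind the gauge; origin under its centre
- spatula: bystander: steel spatula, 200 mm long, lying in front of the gauge (on the robot's side), about along its beam; origin at its middle, on the bench

How it is judged:
By the outcome, as a careful person would: the job done as asked, in the order asked, and still so for the second after the job is handed in, while the arm keeps its last pose, push and grip.
It also fails if it takes over 51 s, if anything falls off the work surface, if the arm or the gripper's body presses on something with over 40 N, if the wrist force passes 120 N, or if a joint passes its speed limit or range.

### The arm

A 6-joint arm with a two-finger parallel gripper is mounted at the origin on the work surface. World frame = base frame: x ahead of the robot, y to its left, z up, the work surface at z = 0. Lengths are in m, angles in rad, forces in N, time in s.
With the tool pointing down it reaches from about 0.35 to 0.975 m from the base axis. Payload 7.1 kg.
Tool frame: the origin (TCP) lies between the finger pads; the fingertips stand arm.tips_ahead ahead of it and the grasp point (between the pads) lies 8 mm behind it (arm.tips_ahead is the distance from the TCP to the fingertips, in m); z points along the fingers, x is the direction in which the jaws open and shut, and the axes are right-handed (so a half turn about z gives the same grasp; the last joint's range is limited). The gripper opens to 88 mm and grips with 3 to 60 N. Pads are 20 mm wide; open, the fingers measure 115 mm over their backs; the gripper's body (75 mm by 178 mm) begins 61 mm behind the grasp point.
Start: joints at [1.171, 0.423, 1.63, -0, 1.089, -0.019], TCP at [0.232, 0.58, 0.234] pointing down, gripper open.
Joint ranges: [-3, 3], [-0.9, 2.11], [0.09, 2.58], [-1.31, 4.45], [0.11, 2.69], [-2.54, 2.54]. Speed limits (rad/s): [2.39, 2.39, 3.01, 3.14, 3.14, 3.14].

### API

Orientations are given as a rotation vector (axis times angle).
In Python, from rig import arm, eyes, ticket gives the robot as it stands.
- The arm moves only by the shell command python3 -m inch 'ROWS' [FORCE]. ROWS is JSON, a list of rows, each an object with "delta_pos": the shift along the tool's x, y, z in cm, a list of three; "delta_rot": the turn, a rotation vector about the tool's x, y, z in degrees, a list of three; "jaw": the closure in counts, from 0 (fully open) to 255 (shut). In form: [{"delta_pos": [tx, ty, tz], "delta_rot": [ax, ay, az], "jaw": jaw}, ...]. A call has 1 to 10 rows; each row shifts and turns the pose as measured when the row begins, along the tool's axes as they then stand; what a row does not reach is not made up. A row lasts 1/12 s, in which the tool goes at most 41.7 mm and 7.16 degrees, less where a joint would pass 70% of its speed; a pose out of reach is approached as far as the arm can. A call with a gripper value outside its range is refused whole. The fingers move at their own pace and stop on an object; FORCE is the grip in N (left out, the last holds). Time passes only in rows, so rows that do not move let the fingers close. It gives the time, the measured TCP pose, the force and the opening at its end, in the units of the state.
- arm.read_state(): the state, without advancing time (a new reading comes with each control period).
- eyes.read_camera(name): name is "scene" or "top" or "wrist"; returns a dict with "image" (400x640x3 uint8, blue, green, red), "K" (3x3 intrinsics, pixels), "R" (3x3) and "t" (3): a world point X has camera coordinates R X + t. Camera axes: x right, y down, z forward; pixel columns grow to the right and rows downward; lengths in m; the calibration is good to about 2 mm. The wrist camera is an equidistant fisheye: a pixel r from the principal point sees the ray r / f radians off the axis. A picture is of the moment at which its call begins. There is no depth.
- ticket.hand_in(): hands the job in, once; it reports no verdict.
The state is a dict: "t": time; "q": joint angles; "qvel": joint speeds; "effort": joint torques, N m; "ee_pos": TCP position; "tcp_rot": TCP orientation; "ft_force": force on the tool from outside, world axes, zero at the start; "ft_torque": the same for the moment, N m; "width": finger opening in m.
Only numpy, scipy, OpenCV 4.12 (cv2) and the standard library are available. Lean on these libraries where they do the work, as an engineer would, in place of code of your own. Each camera call takes 0.05 s, during which the arm holds its last target.

## Working session

There is one attempt and no reset: what is moved stays moved. The work goes in short steps, Python scripts to look and compute and a shell command to move; the robot and the scene stay as the last step left them, time stands still between calls to the robot, and variables do not carry over. Pictures are saved under pics/ and viewed, and the job is handed in when it is done.

```bash
ls; mkdir -p pics; cat > h.py <<'E'
import numpy as np, cv2
from rig import arm, eyes, ticket
from scipy.spatial.transform import Rotation as Ro
def snap(n,f):
    c=eyes.read_camera(n); cv2.imwrite('pics/'+f,c['image']); np.savez('pics/'+f+'.npz',**{k:np.array(c[k]) for k in('image','K','R','t')}); return c
def load(f): return dict(np.load('pics/'+f+'.npz'))
def proj(c,X):
    p=c['R']@np.asarray(X,float)+c['t']; p=c['K']@p; return p[:2]/p[2]
def ray(c,u,v):
    d=np.linalg.solve(c['K'],[u,v,1.]); d=c['R'].T@d; o=-c['R'].T@c['t']; return o,d/np.linalg.norm(d)
def onz(c,u,v,z):
    o,d=ray(c,u,v); return o+d*(z-o[2])/d[2]
E
python3 - <<'E'
from h import *
for n in('scene','top','wrist'):
    c=snap(n,n+'0.png'); print(n,c['K'].tolist(),c['R'].round(3).tolist(),c['t'].round(3).tolist(), (-c['R'].T@c['t']).round(3))
print(arm.read_state(), arm.tips_ahead)
E
```

```text
pics
scene [[473.60058731029756, 0.0, 317.61779975858514], [0.0, 473.60058731029756, 198.5087782216383], [0.0, 0.0, 1.0]] [[-0.89, 0.456, 0.0], [0.278, 0.544, -0.792], [-0.361, -0.705, -0.611]] [0.517, -0.085, 1.342] [0.969 0.756 0.752]
top [[371.08920425149006, 0.0, 316.77753580464565], [0.0, 371.08920425149006, 197.2378863942063], [0.0, 0.0, 1.0]] [[-0.02, -1.0, -0.017], [-0.99, 0.022, -0.14], [0.14, 0.014, -0.99]] [0.038, 0.578, 0.83] [0.457 0.014 0.903]
wrist [[309.70691628693146, 0.0, 320.2463335945459], [0.0, 309.70691628693146, 202.40833817696847], [0.0, 0.0, 1.0]] [[0.372, 0.928, -0.001], [0.894, -0.358, 0.267], [0.248, -0.101, -0.964]] [-0.625, -0.032, 0.391] [0.164 0.608 0.384]
{'t': 0.15, 'q': array([ 1.17097692e+00,  4.23686310e-01,  1.63044448e+00,  2.53140962e-06,
        1.08861108e+00, -1.90143167e-02]), 'qvel': array([-0.00209572, -0.00305306, -0.0024139 , -0.00134968, -0.00059696,
       -0.0016181 ]), 'effort': array([ 3.07812979e-04, -5.44979918e+01, -2.73918718e+01,  6.44174893e-02,
        2.04225769e-02, -4.85781356e-05]), 'ee_pos': array([0.23212517, 0.57987739, 0.23309464]), 'tcp_rot': array([ 2.60119688e+00,  1.76052728e+00, -1.51554327e-03]), 'ft_force': array([-0.7314841 ,  1.16672548, -0.31651629]), 'ft_torque': array([-0.01773981, -0.08044102,  0.00365638]), 'width': 0.08762390489977147} 0.011
```

View pics/scene0.png

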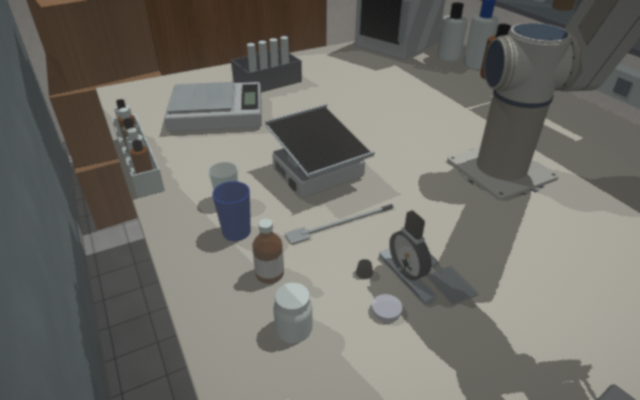

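View pics/top0.png

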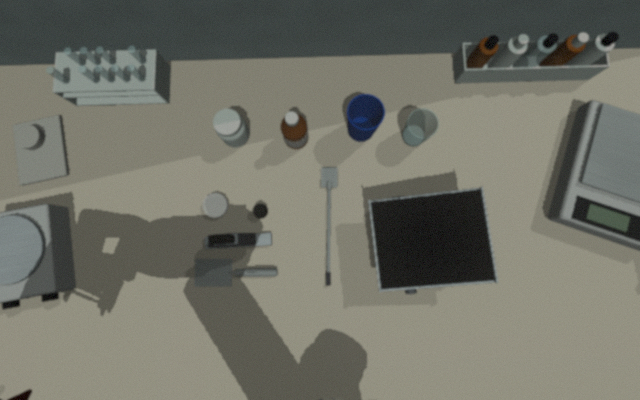

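View pics/wrist0.png

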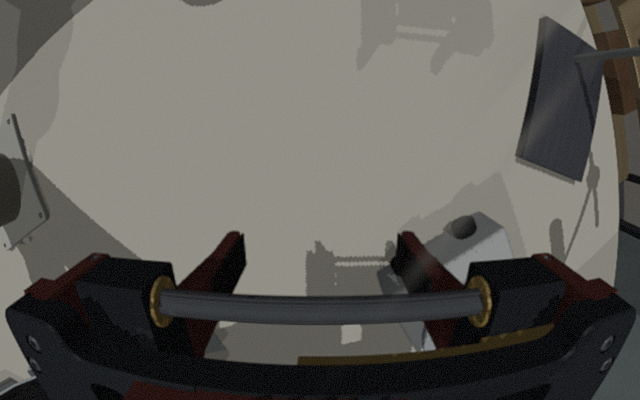

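```bash
python3 - <<'E'
from h import *
a=load('top0.png')['image'][150:300,190:510]; cv2.imwrite('pics/z1.png',cv2.resize(a[:, :150],None,fx=5,fy=4,interpolation=cv2.INTER_CUBIC)[:600,:800])
cv2.imwrite('pics/z2.png',cv2.resize(load('top0.png')['image'][180:300,360:500],None,fx=5,fy=5,interpolation=cv2.INTER_CUBIC))
b=load('scene0.png')['image']; cv2.imwrite('pics/z3.png',cv2.resize(b[200:310,370:480],None,fx=5,fy=5,interpolation=cv2.INTER_CUBIC))
cv2.imwrite('pics/z4.png',cv2.resize(b[95:215,250:390],None,fx=5,fy=5,interpolation=cv2.INTER_CUBIC))
E
```

```text
(no output)
```

View pics/z1.png

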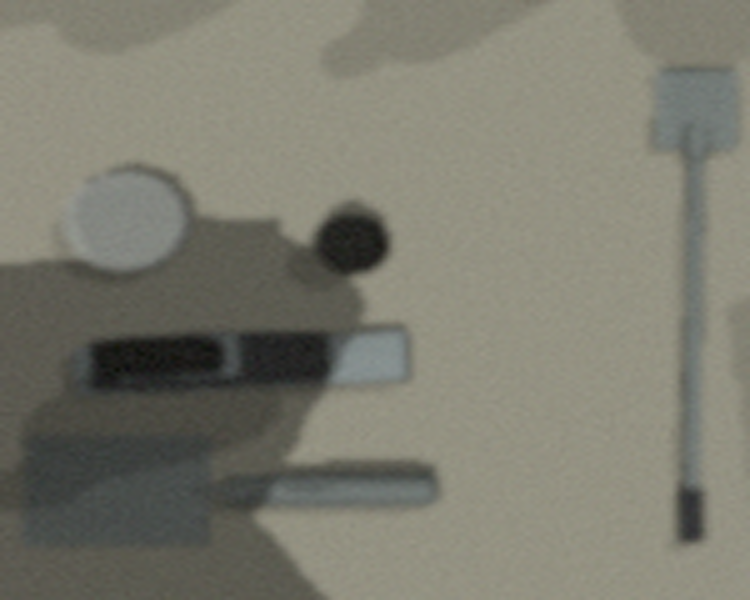

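View pics/z2.png

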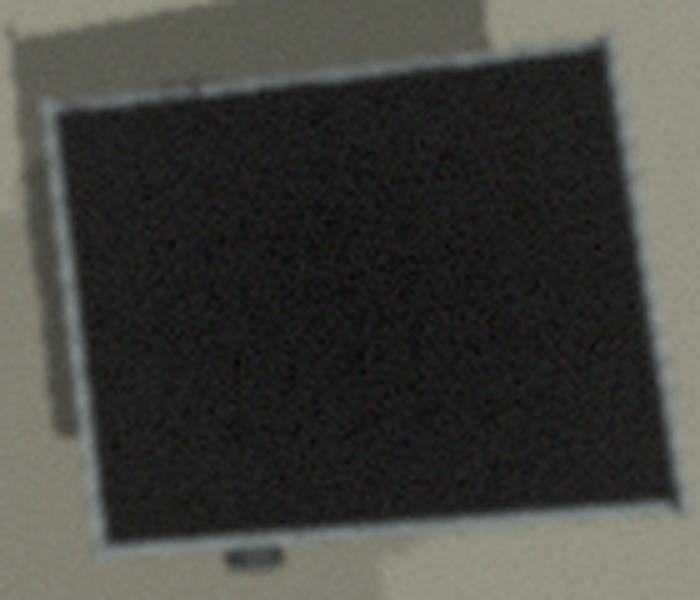

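View pics/z3.png

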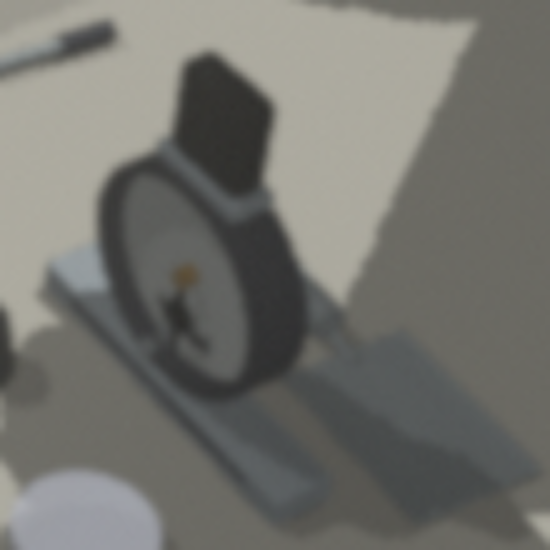

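View pics/z4.png

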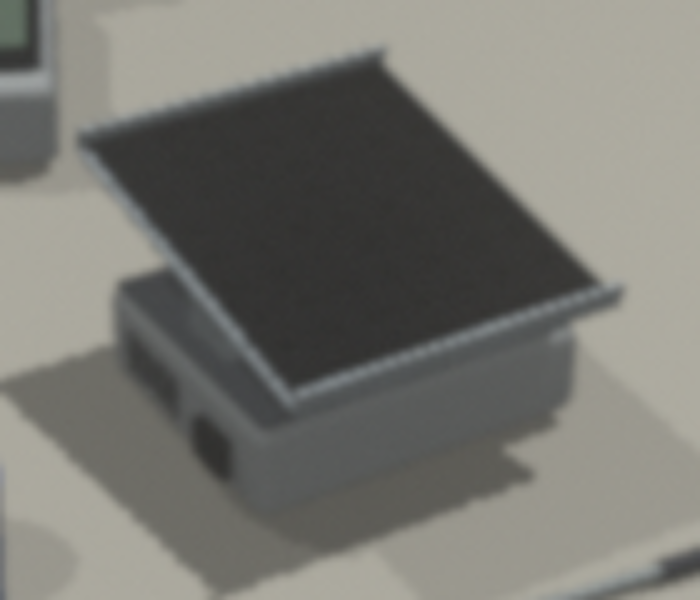

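```bash
python3 - <<'E'
from h import *
from scipy.optimize import least_squares
c=load('top0.png'); s=load('scene0.png')
def z1(x,y): return (190+x/5-.4,150+y/4-.4)
def z2(x,y): return (360+x/5-.4,180+y/5-.4)
def z3(x,y): return (370+x/5-.4,200+y/5-.4)
def z4(x,y): return (250+x/5-.4,95+y/5-.4)
for n,p,z in [('beamR top',z1(408,326),.016),('beamR bot',z1(408,381),.016),('beamL',z1(78,345),.016),('beamLb',z1(82,390),.016),('gripTL',z1(92,342),.172),('gripBL',z1(92,388),.172),('gripTR',z1(222,336),.172),('gripBR',z1(222,375),.172)]:
    print(n,np.round(p,1),onz(c,*p,z).round(4))
for n,p,z in [('gripl',z3(185,60),.172),('gript',z3(208,52),.172),('gripr',z3(272,108),.172),('beam far L',z3(48,275),.016),('beam near bottomleft',z3(275,515),.008),('beam right',z3(325,480),.016)]:
    print('scene',n,onz(s,*p,z).round(4))
# platform corners both views: order A(far x, +y) etc
T=[z2(47,103),z2(608,42),z2(683,510),z2(102,550)]
S=[z4(290,400),z4(85,142),z4(380,55),z4(615,293)]
P=[]
for a,b in zip(T,S):
    o1,d1=ray(c,*a);o2,d2=ray(s,*b)
    A=np.stack([d1,-d2],1); k=np.linalg.lstsq(A,o2-o1,rcond=None)[0]
    x1=o1+k[0]*d1;x2=o2+k[1]*d2; P.append((x1+x2)/2); print('corner',P[-1].round(4),'gap',np.linalg.norm(x1-x2).round(4))
P=np.array(P); m=P.mean(0); print('centre',m)
ey=(P[0]+P[3]-P[1]-P[2])/2; ex=(P[0]+P[1]-P[2]-P[3])/2
print('len y',np.linalg.norm(ey),'len x',np.linalg.norm(ex),'tilt',np.arctan2(ey[2],np.hypot(*ey[:2])),'yaw of y',np.degrees(np.arctan2(ey[1],ey[0])),'yaw x',np.degrees(np.arctan2(ex[1],ex[0])), 'x slope',ex[2])
E
```

```text
beamR top [271.2 231.1] [0.5029 0.1369 0.016 ]
beamR bot [271.2 244.8] [0.4703 0.137  0.016 ]
beamL [205.2 235.8] [0.4949 0.2952 0.016 ]
beamLb [206.  247.1] [0.4681 0.2927 0.016 ]
gripTL [208.  235.1] [0.4895 0.2402 0.172 ]
gripBL [208.  246.6] [0.467  0.2397 0.172 ]
gripTR [234.  233.6] [0.4914 0.1887 0.172 ]
gripBR [234.  243.4] [0.4723 0.1885 0.172 ]
scene gripl [0.4911 0.202  0.172 ]
scene gript [0.4802 0.202  0.172 ]
scene gripr [0.4787 0.2405 0.172 ]
scene beam far L [0.5048 0.1488 0.016 ]
scene beam near bottomleft [0.4935 0.2987 0.008 ]
scene beam right [0.4696 0.2982 0.016 ]
corner [ 0.5618 -0.0888  0.1016] gap 0.002
corner [ 0.5754 -0.3169  0.1349] gap 0.0037
corner [ 0.3859 -0.332   0.1359] gap 0.0003
corner [ 0.37   -0.1036  0.0993] gap 0.0017
centre [ 0.47326373 -0.2103309   0.11789317]
len y 0.231378520803606 len x 0.1912273480618562 tilt -0.1516025861012156 yaw of y 93.69478818032097 yaw x 4.471671217067977 x slope 0.0006699008979182963
```

```bash
python3 - <<'E'
from h import *
s=arm.read_state(); R=Ro.from_rotvec(s['tcp_rot']).as_matrix(); print(R.round(3))
w=load('wrist0.png'); C=-w['R'].T@w['t']; print('cam in tool',(R.T@(C-s['ee_pos'])).round(4)); print('cam axes in tool (rows)',(w['R']@R).round(3))
b=load('scene0.png')['image']; cv2.imwrite('pics/z5.png',cv2.resize(b[228:288,380:440],None,fx=10,fy=10,interpolation=cv2.INTER_LANCZOS4))
E
```

```text
[[ 0.372  0.928 -0.   ]
 [ 0.928 -0.372 -0.001]
 [-0.001 -0.    -1.   ]]
cam in tool [ 0.0005 -0.0732 -0.1509]
cam axes in tool (rows) [[ 1.     0.001  0.   ]
 [-0.001  0.964 -0.267]
 [-0.     0.267  0.964]]
```

View pics/z5.png

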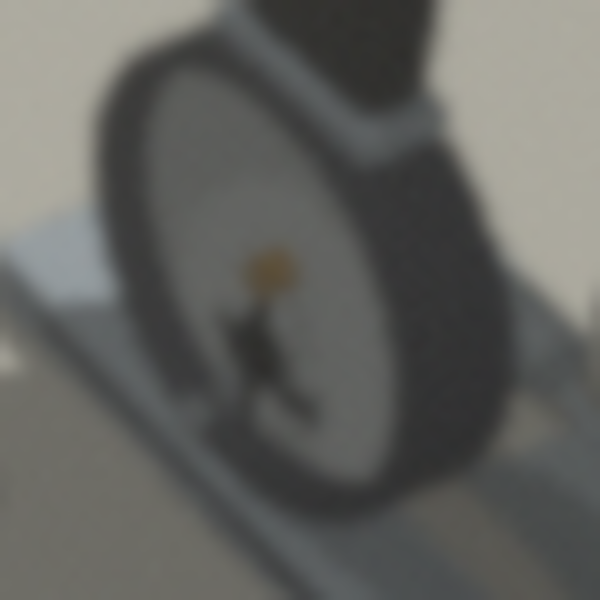

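```bash
python3 - <<'E'
from h import *
s=load('scene0.png')
for dx in(0,.013):
  for a in(-.28,-.2,-.12,0,.12,.2,.28):
    p=proj(s,[.482+dx,.2165+.04*np.sin(a),.07-.04*np.cos(a)]); print(dx,a,((p-[380,228]+.45)*10).round())
  print('hub',((proj(s,[.482+dx,.2165,.07])-[380,228]+.45)*10).round())
E
```

```text
0 -0.28 [239. 351.]
0 -0.2 [247. 363.]
0 -0.12 [256. 374.]
0 0 [269. 390.]
0 0.12 [283. 403.]
0 0.2 [292. 411.]
0 0.28 [301. 419.]
hub [291. 252.]
0.013 -0.28 [188. 371.]
0.013 -0.2 [196. 383.]
0.013 -0.12 [205. 394.]
0.013 0 [218. 410.]
0.013 0.12 [231. 424.]
0.013 0.2 [240. 432.]
0.013 0.28 [250. 439.]
hub [239. 273.]
```

```bash
cat >> h.py <<'E'
def plan(pos,R,n,s=None):
    """print rows (tool deltas) from the measured pose to target in n equal rows"""
    s=s or arm.read_state(); p=s['ee_pos']; r=Ro.from_rotvec(s['tcp_rot'])
    T=Ro.from_matrix(R) if np.ndim(R)==2 else R
    w=(r.inv()*T).as_rotvec(); d=(np.asarray(pos)-p)/n
    for i in range(n):
        ri=r*Ro.from_rotvec(w*i/n); print((ri.inv().apply(d)*100).round(2), np.degrees(w/n).round(2))
def down(yaw): # tool x at yaw (rad), z down
    return Ro.from_euler('z',yaw)*Ro.from_euler('x',np.pi)
def st():
    s=arm.read_state(); r=Ro.from_rotvec(s['tcp_rot']).as_matrix()
    print('t %.2f'%s['t'],'pos',s['ee_pos'].round(4),'F',s['ft_force'].round(1),'w %.4f'%s['width'],'\nx',r[:,0].round(3),'y',r[:,1].round(3),'z',r[:,2].round(3)); return s
E
python3 - <<'E'
from h import *
plan([.34,.15,.12],down(0.04),14)
E
```

```text
[-2.56  1.86  0.81] [0.   0.   4.71]
[-2.4   2.06  0.81] [0.   0.   4.71]
[-2.23  2.25  0.81] [0.   0.   4.71]
[-2.03  2.43  0.81] [0.   0.   4.71]
[-1.83  2.58  0.81] [0.   0.   4.71]
[-1.61  2.73  0.81] [0.   0.   4.71]
[-1.38  2.85  0.81] [0.   0.   4.71]
[-1.14  2.95  0.81] [0.   0.   4.71]
[-0.9   3.04  0.81] [0.   0.   4.71]
[-0.64  3.1   0.81] [0.   0.   4.71]
[-0.39  3.14  0.81] [0.   0.   4.71]
[-0.13  3.16  0.81] [0.   0.   4.71]
[0.13 3.16 0.81] [0.   0.   4.71]
[0.39 3.14 0.81] [0.   0.   4.71]
```

```bash
python3 -m inch '[{"delta_pos":[-2.6,1.9,0.2],"delta_rot":[0,0,4.7],"jaw":0},{"delta_pos":[-2.4,2.1,0.5],"delta_rot":[0,0,4.7],"jaw":0},{"delta_pos":[-2.2,2.2,0.8],"delta_rot":[0,0,4.7],"jaw":0},{"delta_pos":[-2.0,2.4,0.8],"delta_rot":[0,0,4.7],"jaw":0},{"delta_pos":[-1.8,2.6,0.8],"delta_rot":[0,0,4.7],"jaw":0},{"delta_pos":[-1.6,2.7,0.8],"delta_rot":[0,0,4.7],"jaw":0},{"delta_pos":[-1.4,2.8,0.8],"delta_rot":[0,0,4.7],"jaw":0},{"delta_pos":[-1.1,2.9,0.8],"delta_rot":[0,0,4.7],"jaw":0}]' ; python3 - <<'E'
from h import *
st(); plan([.34,.15,.10],down(0.04),8)
E
```

```text
t: 0.82
ee_pos: [0.2921, 0.3318, 0.1756]
tcp_rot: [-3.035, -0.796, -0.004]
ft_force: [1.0, -0.1, 0.2]
width: 0.0876
t 0.82 pos [0.2921 0.3318 0.1756] F [ 1.  -0.1  0.2] w 0.0876 
x [0.871 0.491 0.004] y [ 0.491 -0.871 -0.003] z [ 0.002  0.004 -1.   ]
[-0.6   2.28  0.94] [-0.03 -0.02  3.39]
[-0.46  2.31  0.94] [-0.03 -0.02  3.39]
[-0.32  2.33  0.94] [-0.03 -0.02  3.39]
[-0.19  2.35  0.94] [-0.03 -0.02  3.39]
[-0.05  2.35  0.94] [-0.03 -0.02  3.39]
[0.09 2.35 0.94] [-0.03 -0.02  3.39]
[0.23 2.34 0.94] [-0.03 -0.02  3.39]
[0.37 2.32 0.94] [-0.03 -0.02  3.39]
```

```bash
python3 -m inch '[{"delta_pos":[-0.6,2.3,0.9],"delta_rot":[0,0,3.4],"jaw":0},{"delta_pos":[-0.5,2.3,0.9],"delta_rot":[0,0,3.4],"jaw":0},{"delta_pos":[-0.3,2.3,0.9],"delta_rot":[0,0,3.4],"jaw":0},{"delta_pos":[-0.2,2.3,0.9],"delta_rot":[0,0,3.4],"jaw":0},{"delta_pos":[0,2.3,1],"delta_rot":[0,0,3.4],"jaw":0},{"delta_pos":[0.1,2.3,1],"delta_rot":[0,0,3.4],"jaw":0},{"delta_pos":[0.2,2.3,1],"delta_rot":[0,0,3.4],"jaw":0},{"delta_pos":[0.4,2.3,1],"delta_rot":[0,0,3.4],"jaw":0},{"delta_pos":[0,0,0],"delta_rot":[0,0,0],"jaw":0}]' ; python3 - <<'E'
from h import *
st(); snap('wrist','w1.png')
E
```

```text
t: 1.57
ee_pos: [0.3371, 0.1383, 0.0951]
tcp_rot: [-3.138, -0.011, -0.002]
ft_force: [-0.6, -0.8, 0.4]
width: 0.0879
t 1.57 pos [0.3371 0.1383 0.0951] F [-0.6 -0.8  0.4] w 0.0879 
x [1.    0.007 0.001] y [ 0.007 -1.    -0.004] z [ 0.001  0.004 -1.   ]
```

View pics/w1.png

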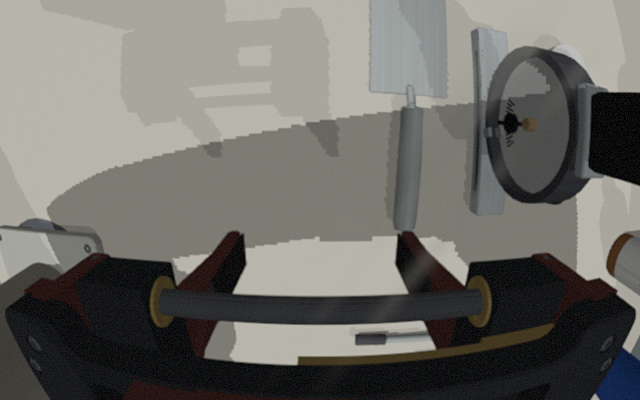

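```bash
cat >> h.py <<'E'
def fray(c,u,v):
    K=c['K']; x=(u-K[0,2])/K[0,0]; y=(v-K[1,2])/K[1,1]; r=np.hypot(x,y)
    d=np.array([x/r*np.sin(r),y/r*np.sin(r),np.cos(r)]); return -c['R'].T@c['t'], c['R'].T@d
def onp(o,d,p,n):
    n=np.asarray(n,float); return o+d*((np.asarray(p)-o)@n)/(d@n)
E
python3 - <<'E'
from h import *
b=load('w1.png')['image']; cv2.imwrite('pics/z6.png',cv2.resize(b[85:165,480:550],None,fx=7.5,fy=7.5,interpolation=cv2.INTER_CUBIC))
E
```

```text
(no output)
```

View pics/z6.png

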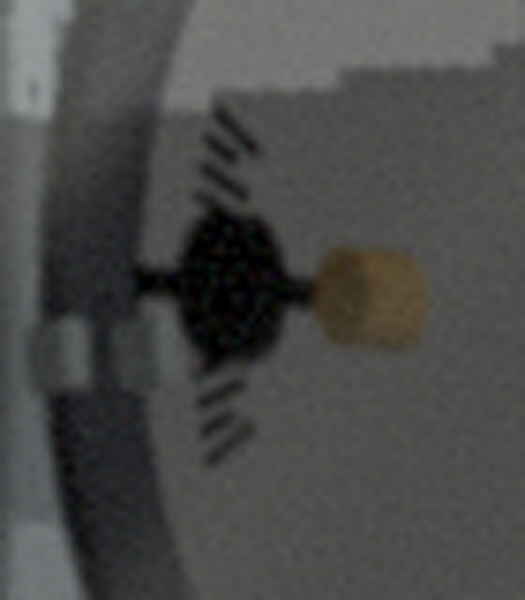

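```bash
python3 - <<'E'
from h import *
c=load('w1.png')
px=lambda x,y:(480+x/7.5-.43,85+y/7.5-.43)
yaw=.035
n=np.array([np.cos(yaw),np.sin(yaw),0]); ydir=np.array([-np.sin(yaw),np.cos(yaw),0])
for off in(-.013,-.010,-.006):
  print('plane',off)
  for nm,p in [('hub face',px(425,300)),('hub front',px(345,295)),('hub mid',px(372,298)),('tip',px(137,281)),('bob',px(235,286)),('tab in t',px(160,325)),('tab in b',px(165,385)),('tab in m',px(172,352)),('tab mid',px(135,352)),('tab out',px(45,360)),('rim top inner',px(165,110)),('rim in bot',px(160,500))]:
    o,d=fray(c,*p); X=onp(o,d,np.array([.482,.2155,0])+n*off,n); print(nm.ljust(14),X.round(4),'ang from (.2155,.07) %.3f r %.4f'%(np.arctan2(-(X[1]-.2155),.07-X[2]),np.hypot(X[1]-.2155,X[2]-.07)))
# gauge checks with beam & grip
for nm,p,z in [('beam top nr',(473,30),.016),('beam tr',(504,32),.016),('beam br',(504,212),.016),('beam bl',(472,214),.016)]:
    o,d=fray(c,*p); print(nm,onp(o,d,[0,0,z],[0,0,1]).round(4))
E
```

```text
plane -0.013
hub face       [0.4689 0.2176 0.0858] ang from (.2155,.07) -3.007 r 0.0159
hub front      [0.4689 0.2175 0.0742] ang from (.2155,.07) -2.701 r 0.0046
hub mid        [0.4689 0.2174 0.0782] ang from (.2155,.07) -2.913 r 0.0084
tip            [0.4689 0.2173 0.0385] ang from (.2155,.07) -0.058 r 0.0316
bob            [0.4689 0.2175 0.0564] ang from (.2155,.07) -0.147 r 0.0137
tab in t       [0.4691 0.2131 0.0431] ang from (.2155,.07) 0.087 r 0.0270
tab in b       [0.4693 0.2073 0.0444] ang from (.2155,.07) 0.310 r 0.0269
tab in m       [0.4692 0.2106 0.0455] ang from (.2155,.07) 0.197 r 0.0250
tab mid        [0.4692 0.2102 0.0385] ang from (.2155,.07) 0.167 r 0.0320
tab out        [0.4692 0.2082 0.0198] ang from (.2155,.07) 0.144 r 0.0507
rim top inner  [0.4683 0.2344 0.0436] ang from (.2155,.07) -0.620 r 0.0325
rim in bot     [0.4697 0.1959 0.0445] ang from (.2155,.07) 0.654 r 0.0321
plane -0.01
hub face       [0.4719 0.2178 0.0822] ang from (.2155,.07) -2.957 r 0.0124
hub front      [0.4719 0.2176 0.0703] ang from (.2155,.07) -1.704 r 0.0021
hub mid        [0.4719 0.2175 0
[... 1047 characters left out ...]
9 0.2178 0.0464] ang from (.2155,.07) -0.099 r 0.0237
tab in t       [0.4761 0.2132 0.0324] ang from (.2155,.07) 0.060 r 0.0377
tab in b       [0.4763 0.2071 0.0338] ang from (.2155,.07) 0.228 r 0.0372
tab in m       [0.4762 0.2106 0.0349] ang from (.2155,.07) 0.139 r 0.0354
tab mid        [0.4762 0.2101 0.0275] ang from (.2155,.07) 0.126 r 0.0429
tab out        [0.4763 0.208  0.0079] ang from (.2155,.07) 0.119 r 0.0626
rim top inner  [0.4753 0.2356 0.0329] ang from (.2155,.07) -0.496 r 0.0422
rim in bot     [0.4767 0.1951 0.0338] ang from (.2155,.07) 0.513 r 0.0415
beam top nr [0.459  0.2927 0.016 ]
beam tr [0.4901 0.2972 0.016 ]
beam br [0.5    0.1405 0.016 ]
beam bl [0.4662 0.1389 0.016 ]
```

```bash
python3 - <<'E'
from h import *
plan([.37,.145,.13],down(0.03)*Ro.from_euler('y',40,degrees=True),8)
E
```

```text
[ 0.41 -0.07 -0.43] [ 0.02  4.99 -0.16]
[ 0.45 -0.07 -0.39] [ 0.02  4.99 -0.16]
[ 0.48 -0.07 -0.35] [ 0.02  4.99 -0.16]
[ 0.51 -0.06 -0.31] [ 0.02  4.99 -0.16]
[ 0.53 -0.06 -0.26] [ 0.02  4.99 -0.16]
[ 0.55 -0.06 -0.22] [ 0.02  4.99 -0.16]
[ 0.57 -0.06 -0.17] [ 0.02  4.99 -0.16]
[ 0.58 -0.06 -0.12] [ 0.02  4.99 -0.16]
```

```bash
python3 -m inch '[{"delta_pos":[0.4,-0.1,-0.4],"delta_rot":[0,5,0],"jaw":0},{"delta_pos":[0.5,-0.1,-0.4],"delta_rot":[0,5,0],"jaw":0},{"delta_pos":[0.5,-0.1,-0.4],"delta_rot":[0,5,0],"jaw":0},{"delta_pos":[0.5,-0.1,-0.3],"delta_rot":[0,5,0],"jaw":0},{"delta_pos":[0.5,-0.1,-0.3],"delta_rot":[0,5,0],"jaw":0},{"delta_pos":[0.5,-0.1,-0.2],"delta_rot":[0,5,0],"jaw":0},{"delta_pos":[0.6,0,-0.2],"delta_rot":[0,5,0],"jaw":0},{"delta_pos":[0.6,0,-0.1],"delta_rot":[0,5,0],"jaw":0},{"delta_pos":[0,0,0],"delta_rot":[0,0,0],"jaw":0}]' ; python3 - <<'E'
from h import *
st(); snap('wrist','w2.png')
E
```

```text
t: 2.37
ee_pos: [0.366, 0.1399, 0.1262]
tcp_rot: [3.036, 0.006, 0.697]
ft_force: [-0.7, -0.3, -0.3]
width: 0.0878
t 2.37 pos [0.366  0.1399 0.1262] F [-0.7 -0.3 -0.3] w 0.0878 
x [0.9   0.01  0.436] y [-0.002 -1.     0.027] z [ 0.436 -0.025 -0.9  ]
```

View pics/w2.png

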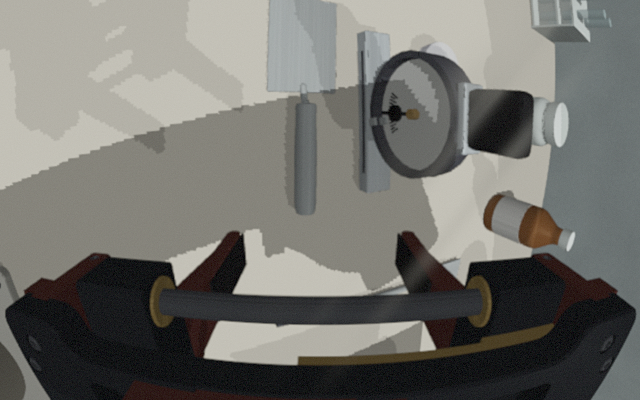

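```bash
python3 - <<'E'
from h import *
plan([.39,.14,.09],down(0.0)*Ro.from_euler('y',46,degrees=True),6)
E
```

```text
[ 0.1  -0.02  0.71] [0.21 3.38 0.14]
[ 0.06 -0.01  0.72] [0.21 3.38 0.14]
[ 0.02 -0.01  0.72] [0.21 3.38 0.14]
[-0.02 -0.01  0.72] [0.21 3.38 0.14]
[-0.07 -0.01  0.72] [0.21 3.38 0.14]
[-0.11 -0.    0.71] [0.21 3.38 0.14]
```

```bash
python3 -m inch '[{"delta_pos":[0.1,0,0.7],"delta_rot":[0.2,4,0.1],"jaw":0},{"delta_pos":[0.1,0,0.7],"delta_rot":[0.2,4,0.1],"jaw":0},{"delta_pos":[0,0,0.7],"delta_rot":[0.2,4,0.1],"jaw":0},{"delta_pos":[0,0,0.7],"delta_rot":[0.2,4,0.1],"jaw":0},{"delta_pos":[-0.1,0,0.7],"delta_rot":[0.2,4,0.1],"jaw":0},{"delta_pos":[-0.1,0,0.7],"delta_rot":[0.2,4,0.1],"jaw":0},{"delta_pos":[0,0,0],"delta_rot":[0,0,0],"jaw":0}]' ; python3 - <<'E'
from h import *
st(); c=snap('wrist','w3.png'); im=c['image']; cv2.imwrite('pics/z7.png',cv2.resize(im[30:200,250:470],None,fx=3.5,fy=3.5,interpolation=cv2.INTER_CUBIC))
E
```

```text
t: 3.0
ee_pos: [0.3833, 0.1712, 0.2227]
tcp_rot: [2.902, -0.012, 1.067]
ft_force: [-0.4, -0.3, -0.1]
width: 0.0876
t 3.00 pos [0.3833 0.1712 0.2227] F [-0.4 -0.3 -0.1] w 0.0876 
x [0.762 0.01  0.647] y [-0.024 -0.999  0.044] z [ 0.647 -0.049 -0.761]
```

View pics/z7.png

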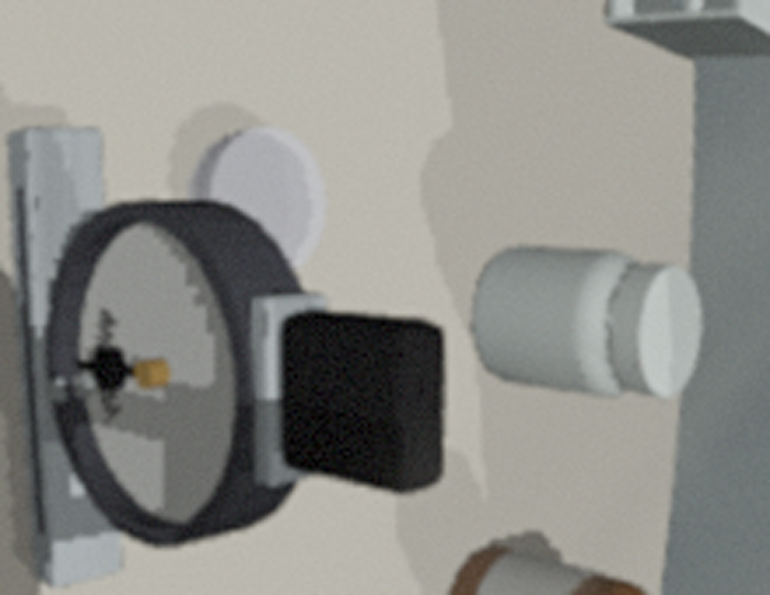

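```bash
python3 - <<'E'
from h import *
plan([.365,.145,.07],down(0.03),10)
E
```

```text
[-1.12  0.2   1.05] [ 0.35 -4.02 -0.21]
[-1.05  0.2   1.13] [ 0.35 -4.02 -0.21]
[-0.97  0.2   1.2 ] [ 0.35 -4.02 -0.21]
[-0.88  0.21  1.26] [ 0.35 -4.02 -0.21]
[-0.79  0.21  1.32] [ 0.35 -4.02 -0.21]
[-0.7   0.22  1.37] [ 0.35 -4.02 -0.21]
[-0.6   0.23  1.41] [ 0.35 -4.02 -0.21]
[-0.5   0.23  1.45] [ 0.35 -4.02 -0.21]
[-0.4   0.24  1.48] [ 0.35 -4.02 -0.21]
[-0.29  0.25  1.5 ] [ 0.35 -4.02 -0.21]
```

```bash
python3 -m inch '[{"delta_pos":[-1.1,0.2,1],"delta_rot":[0.4,-5,-0.2],"jaw":0},{"delta_pos":[-1.1,0.2,1],"delta_rot":[0.4,-5,-0.2],"jaw":0},{"delta_pos":[-1,0.2,1.1],"delta_rot":[0.4,-5,-0.2],"jaw":0},{"delta_pos":[-0.9,0.2,1.2],"delta_rot":[0.4,-5,-0.2],"jaw":0},{"delta_pos":[-0.8,0.2,1.3],"delta_rot":[0.4,-5,-0.2],"jaw":0},{"delta_pos":[-0.7,0.2,1.3],"delta_rot":[0.4,-5,-0.2],"jaw":0},{"delta_pos":[-0.6,0.2,1.4],"delta_rot":[0.4,-5,-0.2],"jaw":0},{"delta_pos":[-0.5,0.2,1.4],"delta_rot":[0.3,-4,-0.2],"jaw":0}]' ; python3 - <<'E'
from h import *
st(); plan([.365,.145,.07],down(0.03),6)
E
```

```text
t: 3.72
ee_pos: [0.3659, 0.1547, 0.1165]
tcp_rot: [3.132, 0.035, 0.165]
ft_force: [0.4, -0.3, -0.2]
width: 0.0877
t 3.72 pos [0.3659 0.1547 0.1165] F [ 0.4 -0.3 -0.2] w 0.0877 
x [0.994 0.022 0.105] y [ 0.022 -1.     0.006] z [ 0.105 -0.004 -0.994]
[-0.1   0.16  0.77] [ 0.07 -1.01 -0.08]
[-0.09  0.16  0.77] [ 0.07 -1.01 -0.08]
[-0.07  0.16  0.77] [ 0.07 -1.01 -0.08]
[-0.06  0.16  0.77] [ 0.07 -1.01 -0.08]
[-0.05  0.16  0.77] [ 0.07 -1.01 -0.08]
[-0.03  0.16  0.78] [ 0.07 -1.01 -0.08]
```

```bash
python3 -m inch '[{"delta_pos":[-0.1,0.2,1.2],"delta_rot":[0,-2,-0.2],"jaw":0},{"delta_pos":[-0.1,0.2,1.2],"delta_rot":[0,-2,-0.2],"jaw":0},{"delta_pos":[-0.1,0.3,1.2],"delta_rot":[0,-2,0],"jaw":0},{"delta_pos":[0,0.3,1.1],"delta_rot":[0,0,0],"jaw":0},{"delta_pos":[0,0,0],"delta_rot":[0,0,0],"jaw":0}]' ; python3 - <<'E'
from h import *
st(); c=snap('wrist','w4.png'); im=c['image']; cv2.imwrite('pics/z8.png',cv2.resize(im[20:220,440:640],None,fx=3,fy=3,interpolation=cv2.INTER_CUBIC))
E
```

```text
t: 4.13
ee_pos: [0.3691, 0.1438, 0.0616]
tcp_rot: [-3.137, -0.038, 0.02]
ft_force: [-1.3, 0.1, 0.0]
width: 0.088
t 4.13 pos [0.3691 0.1438 0.0616] F [-1.3  0.1  0. ] w 0.0880 
x [ 1.     0.024 -0.013] y [ 0.024 -1.    -0.005] z [-0.013  0.004 -1.   ]
```

View pics/z8.png

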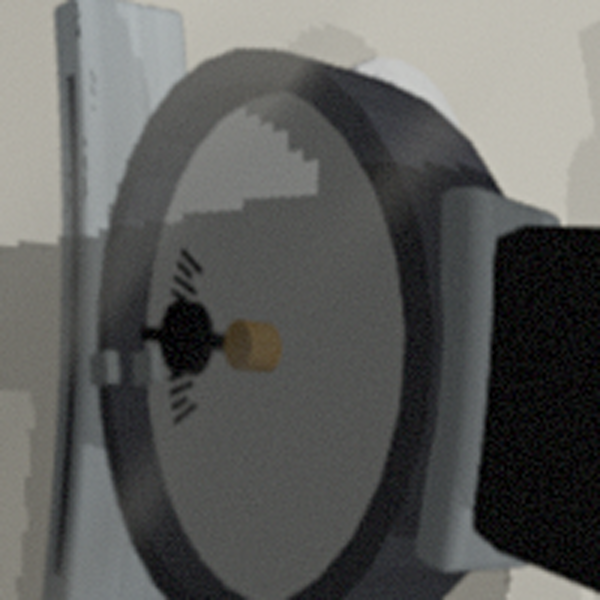

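```bash
python3 - <<'E'
from h import *
im=load('w4.png')['image']; z=cv2.resize(im[100:165,465:540],None,fx=9,fy=9,interpolation=cv2.INTER_CUBIC); cv2.imwrite('pics/z9.png',np.clip(z.astype(float)*1.8,0,255).astype(np.uint8))
E
```

```text
(no output)
```

View pics/z9.png

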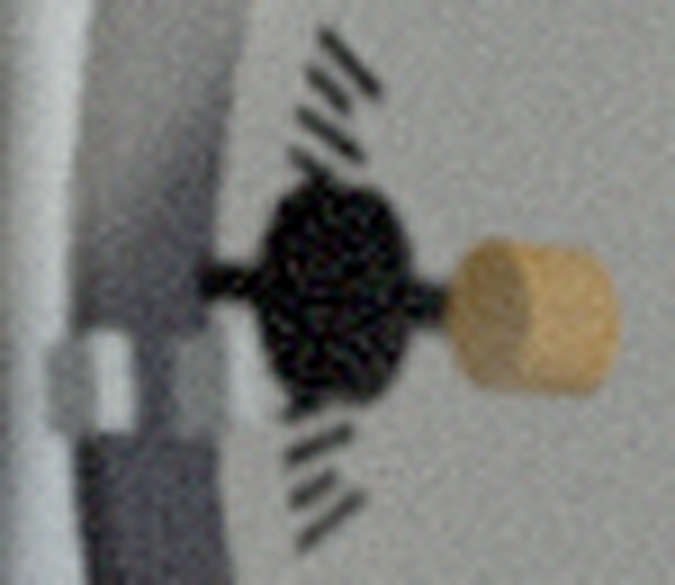

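```bash
python3 - <<'E'
from h import *
from scipy.optimize import brentq
c=load('w4.png'); yaw=.035
n=np.array([np.cos(yaw),np.sin(yaw),0]); yd=np.array([-np.sin(yaw),np.cos(yaw),0])
px=lambda x,y:(465+x/9-.44,100+y/9-.44)
def at(p,off,c0): 
    o,d=fray(c,*px(*p)); X=onp(o,d,c0+n*off,n); return (X-c0)@yd, X[2]-.07
c0=np.array([.482,.2165,0])
f=lambda p,off:at(p,off,c0)
for p in[(490,313),(585,316)]:
    print('hub',[tuple(np.round(f(p,o),4)) for o in(-.02,-.015,-.01,-.006,-.003,0)])
oh=brentq(lambda o:f((490,313),o)[1],-.03,.01); yh=f((490,313),oh)[0]; oh2=brentq(lambda o:f((585,316),o)[1],-.03,.02); yh2=f((585,316),oh2)[0]; print('hub front off',oh,yh,'back',oh2,yh2)
for nm,p in [('tip',(203,280)),('tip2',(200,284)),('bobc',(337,292)),('tab f t',(222,330)),('tab f b',(222,435)),('tab f m',(222,383)),('tab bk t',(262,335)),('tab bk b',(262,418)),('tab bk m',(262,377))]:
  for yy in (yh,):
    g=lambda o:np.hypot(f(p,o)[0]-yy,f(p,o)[1])-.04
    try:
        o=brentq(g,-.02,.012); a=f(p,o); print(nm,'off %.4f'%o,'ang %.3f'%np.arctan2(-(a[0]-yy),-a[1]))
    except Exception as e: print(nm,e, [round(g(o),4) for o in(-.02,0,.012)])
E
```

```text
hub [(np.float64(0.0017), np.float64(0.0138)), (np.float64(0.0016), np.float64(0.0069)), (np.float64(0.0014), np.float64(-0.0001)), (np.float64(0.0013), np.float64(-0.0056)), (np.float64(0.0013), np.float64(-0.0098)), (np.float64(0.0012), np.float64(-0.014))]
hub [(np.float64(0.0022), np.float64(0.0226)), (np.float64(0.0021), np.float64(0.0161)), (np.float64(0.002), np.float64(0.0096)), (np.float64(0.0019), np.float64(0.0044)), (np.float64(0.0019), np.float64(0.0006)), (np.float64(0.0018), np.float64(-0.0033))]
hub front off -0.01006201779631843 0.001449486534809249 back -0.0025716047521878865 0.0018577253357056833
tip off -0.0078 ang 0.005
tip2 off -0.0081 ang 0.013
bobc off 0.0041 ang 0.006
tab f t off -0.0061 ang 0.093
tab f b off -0.0064 ang 0.284
tab f m off -0.0061 ang 0.189
tab bk t off -0.0025 ang 0.096
tab bk b off -0.0028 ang 0.248
tab bk m off -0.0026 ang 0.173
```

```bash
python3 -m inch '[{"delta_pos":[0,0,-4.1],"delta_rot":[0,0,0],"jaw":0},{"delta_pos":[0,0,-4.1],"delta_rot":[0,0,0],"jaw":0},{"delta_pos":[0,0,-4.1],"delta_rot":[0,-0.5,0],"jaw":0},{"delta_pos":[0,0,-4.1],"delta_rot":[0,0,0],"jaw":0},{"delta_pos":[1,-0.7,-3],"delta_rot":[0,0,0],"jaw":0}]' ; python3 - <<'E'
from h import *
st(); plan([.481,.218,.245],down(0.045),5)
E
```

```text
t: 4.6
ee_pos: [0.3758, 0.1487, 0.2536]
tcp_rot: [-3.138, -0.04, 0.079]
ft_force: [0.6, 0.2, -0.7]
width: 0.0882
t 4.60 pos [0.3758 0.1487 0.2536] F [ 0.6  0.2 -0.7] w 0.0882 
x [ 0.998  0.026 -0.05 ] y [ 0.026 -1.    -0.003] z [-0.05   0.002 -0.999]
[ 2.14 -1.33  0.07] [-0.04  0.58 -0.22]
[ 2.15 -1.32  0.09] [-0.04  0.58 -0.22]
[ 2.15 -1.32  0.11] [-0.04  0.58 -0.22]
[ 2.16 -1.31  0.13] [-0.04  0.58 -0.22]
[ 2.16 -1.3   0.15] [-0.04  0.58 -0.22]
```

```bash
python3 -m inch '[{"delta_pos":[2.1,-1.3,0.1],"delta_rot":[0,0.8,-0.2],"jaw":0},{"delta_pos":[2.2,-1.3,0.1],"delta_rot":[0,0.8,-0.2],"jaw":0},{"delta_pos":[2.2,-1.3,0.1],"delta_rot":[0,0.8,-0.2],"jaw":0},{"delta_pos":[2.2,-1.3,0.1],"delta_rot":[0,0.6,-0.2],"jaw":0},{"delta_pos":[2.2,-1.3,0.1],"delta_rot":[0,0.6,-0.2],"jaw":0},{"delta_pos":[0,0,0],"delta_rot":[0,0,0],"jaw":0}]' ; python3 - <<'E'
from h import *
st(); plan([.481,.218,.245],down(0.045),1); c=snap('wrist','w5.png')
E
```

```text
t: 5.1
ee_pos: [0.4917, 0.2251, 0.2623]
tcp_rot: [-3.117, -0.076, -0.061]
ft_force: [-0.3, -0.5, 0.3]
width: 0.0873
t 5.10 pos [0.4917 0.2251 0.2623] F [-0.3 -0.5  0.3] w 0.0873 
x [0.998 0.048 0.039] y [ 0.049 -0.999 -0.022] z [ 0.038  0.024 -0.999]
[-1.17  0.69  1.67] [-1.25 -2.26  0.22]
```

View pics/w5.png

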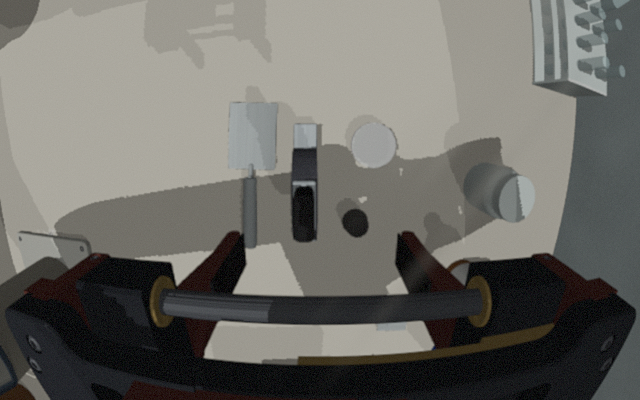

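```bash
python3 - <<'E'
from h import *
im=load('w5.png')['image']; z=cv2.resize(im[115:250,260:350],None,fx=4.4,fy=4.4,interpolation=cv2.INTER_CUBIC); cv2.imwrite('pics/z10.png',np.clip(z.astype(float)*1.8,0,255).astype(np.uint8))
E
```

```text
(no output)
```

View pics/z10.png

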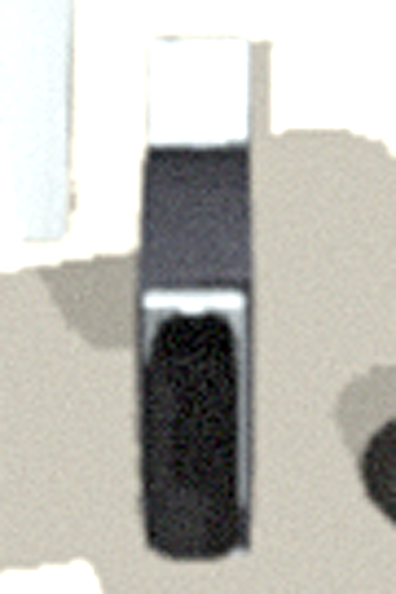

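```bash
python3 - <<'E'
from h import *
c=load('w5.png'); px=lambda x,y:(260+x/4.4-.4,115+y/4.4-.4)
for nm,p,z in [('L bot',(146,520),.172),('R bot',(242,520),.172),('bot',(194,557),.172),('L up',(146,360),.172),('R up',(243,360),.172),('grip base +y end',(197,315),.127),('beam +y end',(200,38),.016),('beamL',(149,90),.016),('beamR',(250,90),.016)]:
    o,d=fray(c,*px(*p)); print(nm,onp(o,d,[0,0,z],[0,0,1]).round(4))
E
```

```text
L bot [0.4733 0.2069 0.172 ]
R bot [0.4915 0.2076 0.172 ]
bot [0.4826 0.1997 0.172 ]
L up [0.4726 0.2379 0.172 ]
R up [0.4903 0.2386 0.172 ]
grip base +y end [0.4815 0.2377 0.127 ]
beam +y end [0.4788 0.2977 0.016 ]
beamL [0.4646 0.2819 0.016 ]
beamR [0.494  0.2831 0.016 ]
```

```bash
python3 -m inch '[{"delta_pos":[-1.0,0.7,2],"delta_rot":[-1.3,-2.2,0.4],"jaw":0},{"delta_pos":[0,0,2],"delta_rot":[0,0,0],"jaw":0},{"delta_pos":[0,0,0],"delta_rot":[0,0,0],"jaw":0}]' ; python3 - <<'E'
from h import *
st(); plan([.482,.2185,.143],down(0.037),4)
E
```

```text
t: 5.4
ee_pos: [0.4791, 0.2168, 0.2219]
tcp_rot: [-3.14, -0.069, 0.004]
ft_force: [-0.3, -0.0, -0.2]
width: 0.0876
t 5.40 pos [0.4791 0.2168 0.2219] F [-0.3 -0.  -0.2] w 0.0876 
x [ 0.999  0.044 -0.002] y [ 0.044 -0.999 -0.001] z [-0.003  0.001 -1.   ]
[ 0.08 -0.04  1.97] [-0.01  0.04  0.1 ]
[ 0.08 -0.04  1.97] [-0.01  0.04  0.1 ]
[ 0.08 -0.04  1.97] [-0.01  0.04  0.1 ]
[ 0.08 -0.04  1.97] [-0.01  0.04  0.1 ]
```

```bash
python3 -m inch '[{"delta_pos":[0.2,-0.1,2],"delta_rot":[0,0,0.4],"jaw":0},{"delta_pos":[0.1,-0.1,2],"delta_rot":[0,0,0],"jaw":0},{"delta_pos":[0,0,1.8],"delta_rot":[0,0,0],"jaw":0},{"delta_pos":[0,0,1],"delta_rot":[0,0,0],"jaw":0},{"delta_pos":[0,0,0],"delta_rot":[0,0,0],"jaw":0}]' ; python3 - <<'E'
from h import *
st(); plan([.482,.2185,.143],down(0.037),1)
E
```

```text
t: 5.82
ee_pos: [0.4795, 0.2181, 0.1558]
tcp_rot: [-3.137, -0.058, 0.004]
ft_force: [-0.9, 0.1, 0.2]
width: 0.0879
t 5.82 pos [0.4795 0.2181 0.1558] F [-0.9  0.1  0.2] w 0.0879 
x [ 0.999  0.037 -0.002] y [ 0.037 -0.999 -0.004] z [-0.002  0.004 -1.   ]
[ 0.26 -0.02  1.28] [-0.25  0.13  0.01]
```

```bash
python3 -m inch '[{"delta_pos":[0.3,0,1.2],"delta_rot":[-0.2,0.1,0],"jaw":0},{"delta_pos":[0.2,0,0.4],"delta_rot":[0,0,0],"jaw":0},{"delta_pos":[0,0,0],"delta_rot":[0,0,0],"jaw":0}]' ; python3 - <<'E'
from h import *
st(); plan([.482,.2185,.143],down(0.037),1); snap('wrist','w6.png')
E
```

```text
t: 6.07
ee_pos: [0.4854, 0.2185, 0.1411]
tcp_rot: [-3.139, -0.058, -0.003]
ft_force: [-0.9, -0.1, 0.6]
width: 0.0876
t 6.07 pos [0.4854 0.2185 0.1411] F [-0.9 -0.1  0.6] w 0.0876 
x [0.999 0.037 0.002] y [ 0.037 -0.999 -0.002] z [ 0.002  0.002 -1.   ]
[-0.34 -0.01 -0.19] [-0.11 -0.11  0.01]
```

View pics/w6.png

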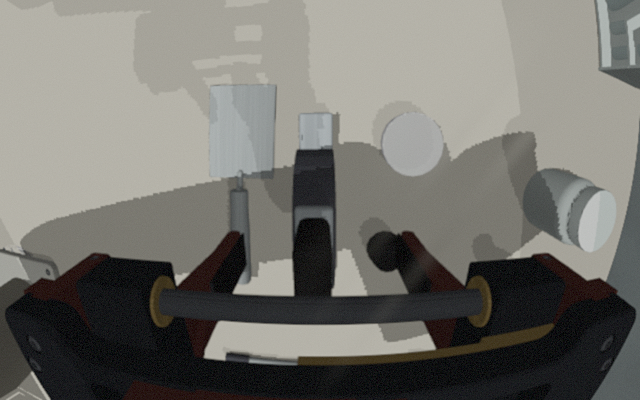

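```bash
python3 -m inch '[{"delta_pos":[-0.35,0,-0.2],"delta_rot":[0,0,0],"jaw":120},{"delta_pos":[0,0,0],"delta_rot":[0,0,0],"jaw":160},{"delta_pos":[0,0,0],"delta_rot":[0,0,0],"jaw":160}]' 15; python3 - <<'E'
from h import *
st()
E
```

```text
t: 6.37
ee_pos: [0.4823, 0.2187, 0.1448]
tcp_rot: [-3.138, -0.058, -0.006]
ft_force: [0.8, 0.0, 1.0]
width: 0.0713
t 6.37 pos [0.4823 0.2187 0.1448] F [0.8 0.  1. ] w 0.0713 
x [0.999 0.037 0.004] y [ 0.037 -0.999 -0.003] z [ 0.004  0.003 -1.   ]
```

```bash
python3 -m inch '[{"delta_pos":[0,0,0],"delta_rot":[0,0,0],"jaw":255},{"delta_pos":[0,0,0],"delta_rot":[0,0,0],"jaw":255},{"delta_pos":[0,0,0],"delta_rot":[0,0,0],"jaw":255},{"delta_pos":[0,0,0],"delta_rot":[0,0,0],"jaw":255},{"delta_pos":[0,0,0],"delta_rot":[0,0,0],"jaw":255},{"delta_pos":[0,0,0],"delta_rot":[0,0,0],"jaw":255}]' 15; python3 - <<'E'
from h import *
st()
E
```

```text
t: 6.87
ee_pos: [0.4827, 0.2191, 0.1461]
tcp_rot: [-3.137, -0.059, -0.009]
ft_force: [0.2, 0.5, -0.1]
width: 0.0314
t 6.87 pos [0.4827 0.2191 0.1461] F [ 0.2  0.5 -0.1] w 0.0314 
x [0.999 0.037 0.006] y [ 0.037 -0.999 -0.004] z [ 0.006  0.004 -1.   ]
```

```bash
python3 -m inch '[{"delta_pos":[0,0,0],"delta_rot":[-0.2,-0.4,0],"jaw":255},{"delta_pos":[0,0,0.2],"delta_rot":[0,0,0],"jaw":255},{"delta_pos":[0,0,0],"delta_rot":[0,0,0],"jaw":255}]' 15; python3 -m inch '[{"delta_pos":[0,0,0],"delta_rot":[0,0,0],"jaw":255},{"delta_pos":[0,0,0],"delta_rot":[0,0,0],"jaw":255},{"delta_pos":[0,0,0],"delta_rot":[0,0,0],"jaw":255}]' 55; python3 - <<'E'
from h import *
st()
E
```

```text
t: 7.12
ee_pos: [0.4825, 0.2191, 0.1441]
tcp_rot: [3.141, 0.058, -0.004]
ft_force: [-1.0, -0.3, -0.5]
width: 0.0181
t: 7.37
ee_pos: [0.4825, 0.2191, 0.1441]
tcp_rot: [3.141, 0.059, -0.005]
ft_force: [-0.4, 0.2, 2.4]
width: 0.0179
t 7.37 pos [0.4825 0.2191 0.1441] F [-0.4  0.2  2.4] w 0.0179 
x [ 0.999  0.037 -0.003] y [ 0.037 -0.999  0.   ] z [-0.003 -0.001 -1.   ]
```

```bash
cat >> h.py <<'E'
YAW=np.radians(4.1); PIV=np.array([.473,-.212,.108]); L=.1441
def seat(th,up=0.,shift=0.,yaw=YAW,L=L):
    """tool pose with gauge on mat at tilt th; up = distance off the mat, shift along mat y"""
    B=Ro.from_euler('z',yaw)*Ro.from_euler('x',th)
    p=PIV+B.apply([0,shift,.015+L+up]); return p,B*Ro.from_euler('x',np.pi)
E
python3 -m inch '[{"delta_pos":[0,0,-1.5],"delta_rot":[0,0,0],"jaw":255},{"delta_pos":[0,0,-3],"delta_rot":[0,0,0],"jaw":255},{"delta_pos":[0,0,-4],"delta_rot":[0,0,0],"jaw":255},{"delta_pos":[0,0,-4],"delta_rot":[0,0,0],"jaw":255},{"delta_pos":[0,0,-4],"delta_rot":[0,0,0],"jaw":255},{"delta_pos":[0,0,-4],"delta_rot":[0,0,0],"jaw":255},{"delta_pos":[0,0,-1],"delta_rot":[0,0,0],"jaw":255}]'; python3 - <<'E'
from h import *
st(); p,R=seat(-.152,.06); print(p,seat(-.152)[0]); plan(p+[0,0,.015],R,18)
c=snap('scene','s1.png');im=c['image'];cv2.imwrite('pics/z11.png',cv2.resize(im[100:300,340:540],None,fx=3,fy=3,interpolation=cv2.INTER_CUBIC))
E
```

```text
t: 7.95
ee_pos: [0.4781, 0.2168, 0.357]
tcp_rot: [3.131, 0.058, -0.038]
ft_force: [1.3, 0.8, -4.1]
width: 0.0176
t 7.95 pos [0.4781 0.2168 0.357 ] F [ 1.3  0.8 -4.1] w 0.0176 
x [ 0.999  0.037 -0.025] y [ 0.037 -0.999  0.009] z [-0.024 -0.01  -1.   ]
[ 0.47062806 -0.17890979  0.32457383] [ 0.47127761 -0.18797147  0.26526561]
[-0.12  2.19  0.12] [-0.46  0.09 -0.1 ]
[-0.12  2.19  0.14] [-0.46  0.09 -0.1 ]
[-0.13  2.19  0.15] [-0.46  0.09 -0.1 ]
[-0.13  2.19  0.17] [-0.46  0.09 -0.1 ]
[-0.14  2.19  0.19] [-0.46  0.09 -0.1 ]
[-0.14  2.19  0.21] [-0.46  0.09 -0.1 ]
[-0.15  2.18  0.22] [-0.46  0.09 -0.1 ]
[-0.15  2.18  0.24] [-0.46  0.09 -0.1 ]
[-0.15  2.18  0.26] [-0.46  0.09 -0.1 ]
[-0.16  2.18  0.27] [-0.46  0.09 -0.1 ]
[-0.16  2.18  0.29] [-0.46  0.09 -0.1 ]
[-0.17  2.17  0.31] [-0.46  0.09 -0.1 ]
[-0.17  2.17  0.33] [-0.46  0.09 -0.1 ]
[-0.18  2.17  0.34] [-0.46  0.09 -0.1 ]
[-0.18  2.16  0.36] [-0.46  0.09 -0.1 ]
[-0.18  2.16  0.38] [-0.46  0.09 -0.1 ]
[-0.19  2.16  0.39] [-0.46  0.09 -0.1 ]
[-0.19  2.15  0.41] [-0.46  0.09 -0.1 ]
```

View pics/z11.png

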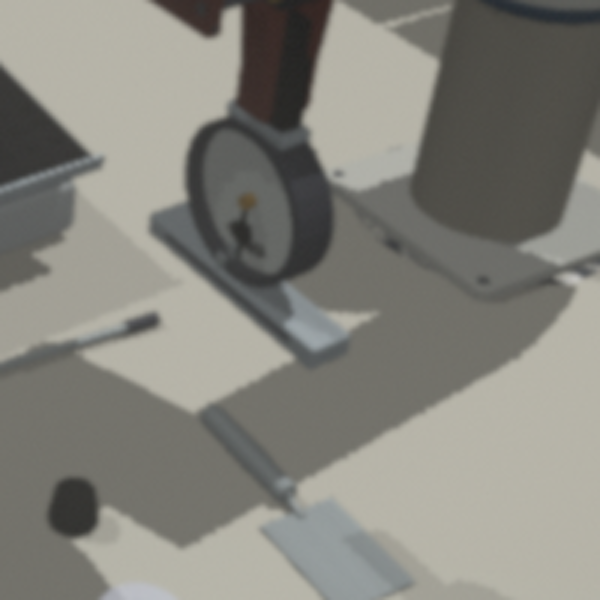

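```bash
python3 -m inch '[{"delta_pos":[-0.1,1.5,0],"delta_rot":[-0.4,0.2,0],"jaw":255},{"delta_pos":[-0.1,2.5,0],"delta_rot":[-0.4,0.2,0],"jaw":255},{"delta_pos":[-0.1,3,0],"delta_rot":[-0.4,0.2,0],"jaw":255},{"delta_pos":[-0.1,3,0],"delta_rot":[-0.5,0.2,-0.1],"jaw":255},{"delta_pos":[-0.1,3,0],"delta_rot":[-0.5,0.1,-0.1],"jaw":255},{"delta_pos":[-0.1,3,0],"delta_rot":[-0.5,0.1,-0.1],"jaw":255},{"delta_pos":[-0.1,3,0.1],"delta_rot":[-0.5,0.1,-0.1],"jaw":255},{"delta_pos":[-0.1,3,0.1],"delta_rot":[-0.5,0.1,-0.1],"jaw":255},{"delta_pos":[-0.1,3,0.2],"delta_rot":[-0.5,0.1,-0.1],"jaw":255}]'; python3 - <<'E'
from h import *
st(); p,R=seat(-.152,.06); plan(p,R,8)
E
```

```text
t: 8.75
ee_pos: [0.4668, -0.0443, 0.3376]
tcp_rot: [3.05, 0.092, -0.056]
ft_force: [1.0, -0.3, -5.2]
width: 0.0179
t 8.75 pos [ 0.4668 -0.0443  0.3376] F [ 1.  -0.3 -5.2] w 0.0179 
x [ 0.998  0.058 -0.039] y [ 0.062 -0.994  0.089] z [-0.034 -0.091 -0.995]
[-0.04  1.66  0.31] [-0.45  0.29 -0.06]
[-0.05  1.66  0.33] [-0.45  0.29 -0.06]
[-0.05  1.66  0.34] [-0.45  0.29 -0.06]
[-0.05  1.65  0.35] [-0.45  0.29 -0.06]
[-0.06  1.65  0.36] [-0.45  0.29 -0.06]
[-0.06  1.65  0.38] [-0.45  0.29 -0.06]
[-0.07  1.64  0.39] [-0.45  0.29 -0.06]
[-0.07  1.64  0.4 ] [-0.45  0.29 -0.06]
```

```bash
python3 -m inch '[{"delta_pos":[0,2.2,0.3],"delta_rot":[-0.5,0.5,0],"jaw":255},{"delta_pos":[0,2.2,0.3],"delta_rot":[-0.5,0.5,0],"jaw":255},{"delta_pos":[0,2.2,0.3],"delta_rot":[-0.5,0.4,0],"jaw":255},{"delta_pos":[0,2.2,0.3],"delta_rot":[-0.5,0.4,0],"jaw":255},{"delta_pos":[0,2,0.3],"delta_rot":[-0.6,0.4,0],"jaw":255},{"delta_pos":[0,1.5,0.2],"delta_rot":[-0.6,0.3,0],"jaw":255},{"delta_pos":[0,0.6,0.1],"delta_rot":[-0.4,0.1,0],"jaw":255},{"delta_pos":[0,0,0],"delta_rot":[0,0,0],"jaw":255}]'; python3 - <<'E'
from h import *
st(); p,R=seat(-.152,.04); plan(p,R,2)
c=snap('scene','s2.png');im=c['image'];cv2.imwrite('pics/z12.png',cv2.resize(im[0:220,220:420],None,fx=2.7,fy=2.7,interpolation=cv2.INTER_CUBIC))
snap('top','t2.png'); snap('wrist','w7.png')
E
```

```text
t: 9.42
ee_pos: [0.4567, -0.1863, 0.3067]
tcp_rot: [2.994, 0.091, -0.046]
ft_force: [-0.3, -0.3, -5.0]
width: 0.0172
t 9.42 pos [ 0.4567 -0.1863  0.3067] F [-0.3 -0.3 -5. ] w 0.0172 
x [ 0.998  0.058 -0.035] y [ 0.062 -0.988  0.144] z [-0.026 -0.146 -0.989]
[ 0.72 -0.19  0.04] [-0.2   1.04 -0.24]
[ 0.72 -0.18  0.06] [-0.2   1.04 -0.24]
```

View pics/z12.png

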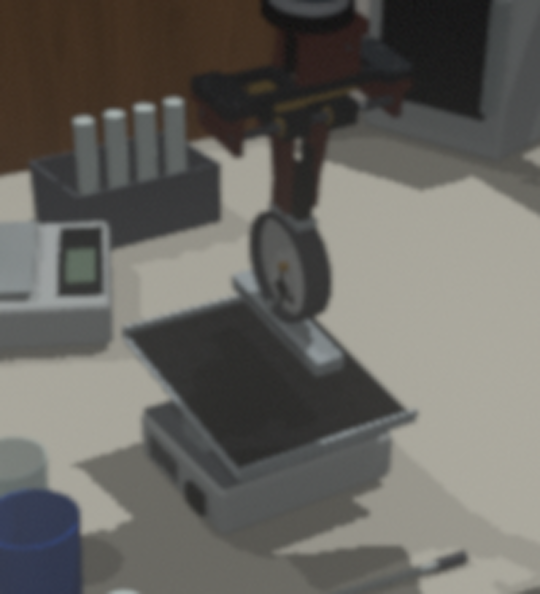

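View pics/w7.png

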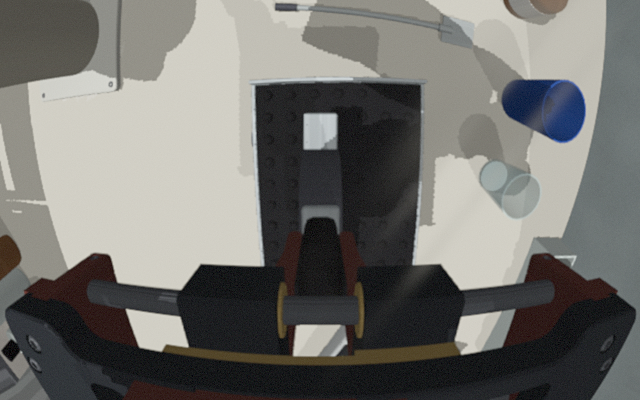

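View pics/t2.png

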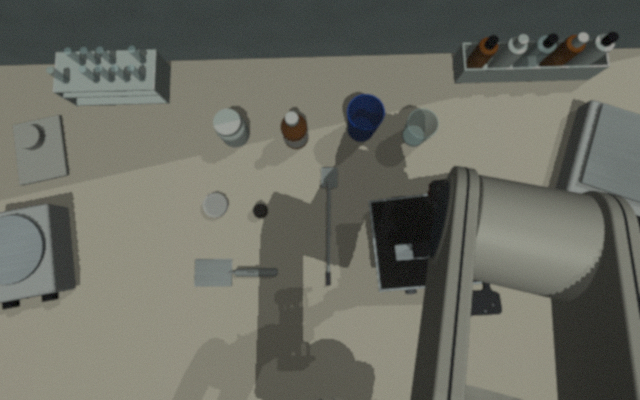

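```bash
python3 - <<'E'
from h import *
c=load('w7.png')
a=[onp(*fray(c,*p),[0,0,.108],[0,0,1]) for p in[(253,83),(424,82)]]
print(np.round(a,4),np.mean(a,0),np.linalg.norm(a[0]-a[1]), np.degrees(np.arctan2(*(a[1]-a[0])[[1,0]])))
B=Ro.from_euler('z',YAW)*Ro.from_euler('x',-.152)
print('expected mid', PIV+B.apply([0,.118,.018]))
# left and right mat edges lower down: 
for p in [(257,200),(419,200),(260,255),(415,250)]:
    o,d=fray(c,*p); n=B.apply([0,0,1]); X=onp(o,d,PIV+n*.013,n); print(p, B.inv().apply(X-PIV).round(4))
b=[B.inv().apply(onp(*fray(c,*p),PIV+n*(.016-.0),n)-PIV) for p in[(303,113),(337,113),(303,150),(337,150)]]
print(np.round(b,4))
p,R=seat(-.152,.04); g=st(); r=Ro.from_rotvec(g['tcp_rot']); foot=g['ee_pos']+r.apply([0,0,L]); print('foot local',B.inv().apply(foot-PIV))
E
```

```text
[[ 0.3721 -0.1033  0.108 ]
 [ 0.5581 -0.0883  0.108 ]] [ 0.46508423 -0.09582134  0.108     ] 0.1866083201964006 4.615901905101037
expected mid [ 0.46446571 -0.09294052  0.10792545]
(257, 200) [-0.0942 -0.0187  0.013 ]
(419, 200) [ 0.0939 -0.0185  0.013 ]
(260, 255) [-0.0954 -0.0886  0.013 ]
(415, 250) [ 0.0945 -0.0816  0.013 ]
[[-0.0385  0.0789  0.016 ]
 [-0.0019  0.0786  0.016 ]
 [-0.0391  0.0384  0.016 ]
 [-0.002   0.0383  0.016 ]]
t 9.57 pos [ 0.4578 -0.1849  0.3081] F [-0.3  0.6 -4.3] w 0.0178 
x [ 0.998  0.06  -0.033] y [ 0.064 -0.987  0.144] z [-0.024 -0.146 -0.989]
foot local [-0.01818556 -0.00148781  0.05805342]
```

```bash
python3 -m inch '[{"delta_pos":[0.8,-0.1,0.2],"delta_rot":[-0.2,1.2,-0.2],"jaw":255},{"delta_pos":[0.6,0,0.5],"delta_rot":[-0.2,1.1,-0.1],"jaw":255},{"delta_pos":[0.3,0,0.8],"delta_rot":[0,0.4,0],"jaw":255},{"delta_pos":[0,0,0],"delta_rot":[0,0,0],"jaw":255}]'; python3 - <<'E'
from h import *
g=st(); B=Ro.from_euler('z',YAW)*Ro.from_euler('x',-.152); r=Ro.from_rotvec(g['tcp_rot']); foot=g['ee_pos']+r.apply([0,0,L]); print('foot local',B.inv().apply(foot-PIV)); p,R=seat(-.152,.0); plan(p,R,2)
E
```

```text
t: 9.9
ee_pos: [0.4759, -0.1814, 0.2921]
tcp_rot: [2.99, 0.113, 0.032]
ft_force: [-0.3, 0.3, -4.6]
width: 0.0177
t 9.90 pos [ 0.4759 -0.1814  0.2921] F [-0.3  0.3 -4.6] w 0.0177 
x [0.997 0.076 0.016] y [ 0.073 -0.986  0.15 ] z [ 0.027 -0.148 -0.989]
foot local [0.00737253 0.00234014 0.04252529]
[-0.27  0.11  1.37] [-0.05 -0.46  0.07]
[-0.26  0.11  1.37] [-0.05 -0.46  0.07]
```

```bash
python3 -m inch '[{"delta_pos":[-0.3,0.2,0.9],"delta_rot":[-0.1,-0.6,0.1],"jaw":255},{"delta_pos":[-0.2,0.1,0.8],"delta_rot":[-0.1,-0.5,0.1],"jaw":255},{"delta_pos":[0,0,0.4],"delta_rot":[0,0,0],"jaw":255},{"delta_pos":[0,0,0],"delta_rot":[0,0,0],"jaw":255}]'; python3 - <<'E'
from h import *
g=st(); B=Ro.from_euler('z',YAW)*Ro.from_euler('x',-.152); r=Ro.from_rotvec(g['tcp_rot']); foot=g['ee_pos']+r.apply([0,0,L]); print('foot local',B.inv().apply(foot-PIV)); p,R=seat(-.152,.0); plan(p,R,1)
E
```

```text
t: 10.23
ee_pos: [0.4711, -0.1864, 0.2704]
tcp_rot: [2.986, 0.109, 0.0]
ft_force: [-0.1, -0.6, -4.7]
width: 0.0178
t 10.23 pos [ 0.4711 -0.1864  0.2704] F [-0.1 -0.6 -4.7] w 0.0178 
x [ 0.997  0.072 -0.005] y [ 0.072 -0.986  0.153] z [ 0.006 -0.153 -0.988]
foot local [-0.00080369  0.00048244  0.02035395]
[0.01 0.07 0.54] [0.1  0.29 0.09]
```

Foot is 5 mm above the studs, centred; lower the rest in small steps.

```bash
python3 -m inch '[{"delta_pos":[0,0,0.3],"delta_rot":[0,0,0],"jaw":255},{"delta_pos":[0,0,0.3],"delta_rot":[0,0,0],"jaw":255},{"delta_pos":[0,0,0],"delta_rot":[0,0,0],"jaw":255}]'; python3 - <<'E'
from h import *
g=st(); B=Ro.from_euler('z',YAW)*Ro.from_euler('x',-.152); r=Ro.from_rotvec(g['tcp_rot']); foot=g['ee_pos']+r.apply([0,0,L]); print('foot local',B.inv().apply(foot-PIV),g['ft_torque'].round(2))
E
python3 -m inch '[{"delta_pos":[0,0,0.15],"delta_rot":[0,0,0],"jaw":255},{"delta_pos":[0,0,0.15],"delta_rot":[0,0,0],"jaw":255}]'; python3 - <<'E'
from h import *
g=st(); B=Ro.from_euler('z',YAW)*Ro.from_euler('x',-.152); r=Ro.from_rotvec(g['tcp_rot']); foot=g['ee_pos']+r.apply([0,0,L]); print('foot local',B.inv().apply(foot-PIV),g['ft_torque'].round(2))
E
```

```text
t: 10.48
ee_pos: [0.4715, -0.1874, 0.265]
tcp_rot: [2.986, 0.108, 0.001]
ft_force: [-1.0, 1.9, -1.2]
width: 0.0177
t 10.48 pos [ 0.4715 -0.1874  0.265 ] F [-1.   1.9 -1.2] w 0.0177 
x [ 0.997  0.072 -0.005] y [ 0.072 -0.986  0.153] z [ 0.006 -0.153 -0.988]
foot local [-0.0003926   0.00030197  0.01478989] [ 0.39  0.41 -0.03]
t: 10.65
ee_pos: [0.4718, -0.1878, 0.2647]
tcp_rot: [2.986, 0.107, 0.002]
ft_force: [-6.0, 6.4, 15.3]
width: 0.0178
t 10.65 pos [ 0.4718 -0.1878  0.2647] F [-6.   6.4 15.3] w 0.0178 
x [ 0.997  0.071 -0.004] y [ 0.071 -0.986  0.153] z [ 0.007 -0.153 -0.988]
foot local [-3.88134926e-05 -9.00128579e-06  1.44903783e-02] [ 0.95  1.86 -0.22]
```

```bash
cat >> h.py <<'E'
def chk():
    g=st(); r=Ro.from_rotvec(g['tcp_rot']); z=r.as_matrix()[:,2]; u=Ro.from_euler('z',YAW).inv().apply(-z); th=np.arctan2(-u[1],u[2]); lean=np.arctan2(u[0],u[2])
    foot=g['ee_pos']+r.apply([0,0,L]); B=Ro.from_euler('z',YAW)*Ro.from_euler('x',th)
    print('tool tilt %.4f xlean(deg) %.2f yaw %.2f'%(th,np.degrees(lean),np.degrees(np.arctan2(r.as_matrix()[1,0],r.as_matrix()[0,0]))),'foot local(own tilt) mm',(B.inv().apply(foot-PIV)*1e3).round(1),'tq',g['ft_torque'].round(2)); return g
E
python3 -m inch '[{"delta_pos":[0,0,0.05],"delta_rot":[0,0.2,0],"jaw":255},{"delta_pos":[0,0,0.05],"delta_rot":[0,0,0],"jaw":255}]' 60;python3 -c "from h import *;chk()"
python3 -m inch '[{"delta_pos":[0,0.3,0.1],"delta_rot":[1.2,0,0],"jaw":255},{"delta_pos":[0,0.3,0.1],"delta_rot":[1.2,0,0],"jaw":255},{"delta_pos":[0,0.3,0.1],"delta_rot":[1.2,0,0],"jaw":255}]' 60;python3 -c "from h import *;chk();c=snap('scene','s3.png')"
```

```text
t: 10.82
ee_pos: [0.4715, -0.1877, 0.265]
tcp_rot: [2.986, 0.106, 0.008]
ft_force: [-1.3, 1.4, -1.1]
width: 0.0177
t 10.82 pos [ 0.4715 -0.1877  0.265 ] F [-1.3  1.4 -1.1] w 0.0177 
x [ 0.997  0.071 -0.   ] y [ 0.07  -0.986  0.153] z [ 0.01  -0.153 -0.988]
tool tilt -0.1537 xlean(deg) 0.03 yaw 4.07 foot local(own tilt) mm [ 0.2  0.  14.8] tq [ 0.38  0.29 -0.04]
t: 11.07
ee_pos: [0.4723, -0.1972, 0.266]
tcp_rot: [3.047, 0.112, 0.006]
ft_force: [-3.1, 2.3, 6.7]
width: 0.0178
t 11.07 pos [ 0.4723 -0.1972  0.266 ] F [-3.1  2.3  6.7] w 0.0178 
x [0.997 0.073 0.   ] y [ 0.073 -0.993  0.092] z [ 0.007 -0.092 -0.996]
tool tilt -0.0921 xlean(deg) -0.02 yaw 4.21 foot local(own tilt) mm [ 0.5  0.2 14.6] tq [ 0.13  1.33 -0.22]
```

```bash
python3 -m inch '[{"delta_pos":[0,0.32,0.13],"delta_rot":[1.2,0,0],"jaw":255},{"delta_pos":[0,0.32,0.13],"delta_rot":[1.2,0,0],"jaw":255},{"delta_pos":[0,0.32,0.13],"delta_rot":[1.2,0,0],"jaw":255},{"delta_pos":[0,0.32,0.13],"delta_rot":[1.2,0,0],"jaw":255}]' 60;python3 -c "
from h import *
chk();c=snap('scene','s4.png');im=c['image'];cv2.imwrite('pics/z13.png',cv2.resize(im[60:220,240:400],None,fx=3.7,fy=3.7,interpolation=cv2.INTER_CUBIC))"
```

```text
t: 11.45
ee_pos: [0.4737, -0.2114, 0.2667]
tcp_rot: [3.134, 0.115, 0.003]
ft_force: [-3.5, 1.7, 8.8]
width: 0.0179
t 11.45 pos [ 0.4737 -0.2114  0.2667] F [-3.5  1.7  8.8] w 0.0179 
x [0.997 0.073 0.002] y [ 0.073 -0.997  0.005] z [ 0.002 -0.005 -1.   ]
tool tilt -0.0054 xlean(deg) -0.10 yaw 4.21 foot local(own tilt) mm [ 0.9 -0.3 14.6] tq [ 0.6   1.43 -0.01]
```

View pics/z13.png

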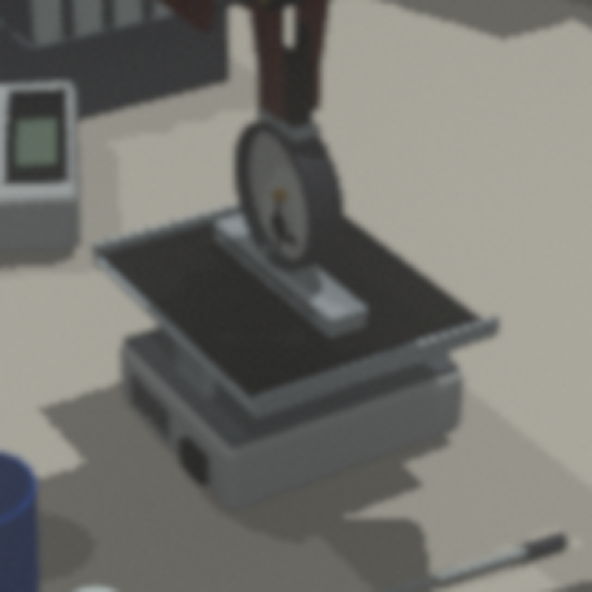

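```bash
python3 -m inch '[{"delta_pos":[-0.02,0.34,0.13],"delta_rot":[1.2,0.05,0],"jaw":255},{"delta_pos":[-0.02,0.34,0.13],"delta_rot":[1.2,0.05,0],"jaw":255},{"delta_pos":[-0.02,0.34,0.13],"delta_rot":[1.2,0.05,0],"jaw":255},{"delta_pos":[-0.02,0.34,0.13],"delta_rot":[1.2,0.05,0],"jaw":255},{"delta_pos":[-0.02,0.34,0.13],"delta_rot":[1.2,0.05,0],"jaw":255},{"delta_pos":[-0.02,0.34,0.13],"delta_rot":[1.2,0.05,0],"jaw":255},{"delta_pos":[0,0.25,0.13],"delta_rot":[0.9,0,0],"jaw":255}]' 60;python3 -c "
from h import *
chk()"
```

```text
t: 12.08
ee_pos: [0.4743, -0.2352, 0.265]
tcp_rot: [-2.996, -0.111, -0.006]
ft_force: [-3.8, 1.9, 9.6]
width: 0.0178
t 12.08 pos [ 0.4743 -0.2352  0.265 ] F [-3.8  1.9  9.6] w 0.0178 
x [0.997 0.073 0.009] y [ 0.074 -0.987 -0.143] z [-0.001  0.143 -0.99 ]
tool tilt 0.1435 xlean(deg) -0.51 yaw 4.20 foot local(own tilt) mm [ 0.9 -0.6 14.6] tq [0.94 1.27 0.09]
```

```bash
python3 -m inch '[{"delta_pos":[0,0.28,0.13],"delta_rot":[1.0,-0.25,0],"jaw":255},{"delta_pos":[0,0.28,0.13],"delta_rot":[1.0,-0.25,0],"jaw":255},{"delta_pos":[0,0,0.1],"delta_rot":[0,0,0],"jaw":255},{"delta_pos":[0,0,0.1],"delta_rot":[0,0,0],"jaw":255},{"delta_pos":[0,0,0.1],"delta_rot":[0,0,0],"jaw":255},{"delta_pos":[0,0,0.1],"delta_rot":[0,0,0],"jaw":255},{"delta_pos":[0,0,0.1],"delta_rot":[0,0,0],"jaw":255}]' 60;python3 -c "
from h import *
chk();c=snap('scene','s5.png');im=c['image'];cv2.imwrite('pics/z14.png',cv2.resize(im[60:220,240:400],None,fx=3.7,fy=3.7,interpolation=cv2.INTER_CUBIC));cv2.imwrite('pics/z15.png',cv2.resize(im[88:138,292:342],None,fx=12,fy=12,interpolation=cv2.INTER_CUBIC));snap('wrist','w8.png')"
```

```text
t: 12.67
ee_pos: [0.4756, -0.2413, 0.264]
tcp_rot: [-2.958, -0.109, 0.005]
ft_force: [-3.7, 1.7, 7.8]
width: 0.0179
t 12.67 pos [ 0.4756 -0.2413  0.264 ] F [-3.7  1.7  7.8] w 0.0179 
x [0.997 0.073 0.003] y [ 0.072 -0.981 -0.181] z [-0.01   0.181 -0.984]
tool tilt 0.1818 xlean(deg) -0.17 yaw 4.19 foot local(own tilt) mm [ 1.  -0.7 14.6] tq [0.78 1.   0.16]
```

View pics/z14.png

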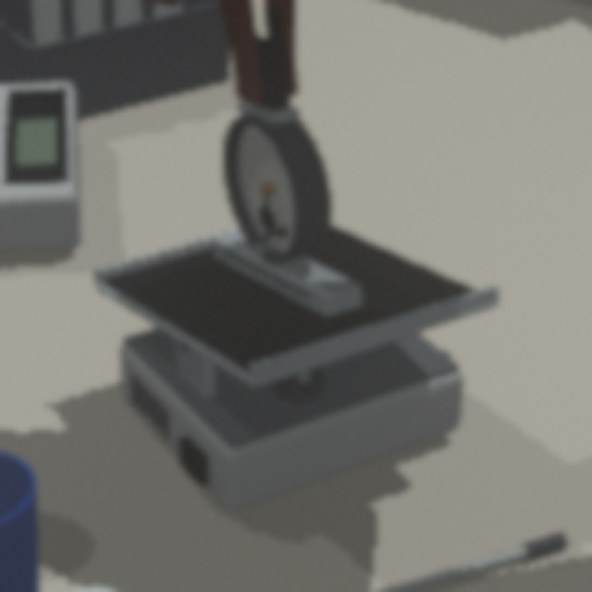

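View pics/z15.png

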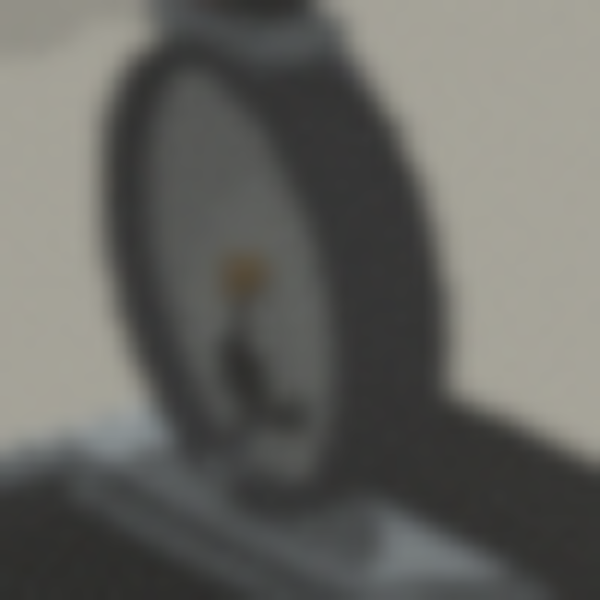

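View pics/w8.png

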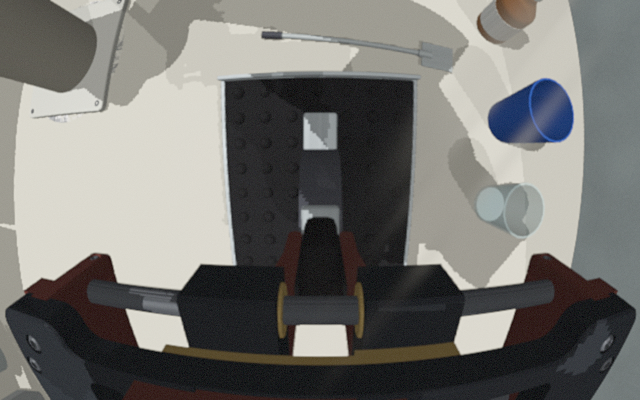

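```bash
python3 - <<'E'
from h import *
s=load('scene0.png'); A=Ro.from_euler('z',YAW); ex=A.apply([1,0,0])
q=lambda x,y,f,ox,oy:(ox+x/f-.45+.05,oy+y/f-.45+.05)
def yz(p,xl):
    o,d=ray(s,*p); X=onp(o,d,PIV+ex*xl,ex); return A.inv().apply(X-PIV)
a=lambda x,y:(250+x/5-.4,95+y/5-.4); b=lambda x,y:(240+x/3.7-.37,60+y/3.7-.37)
for nm,l,r,m in [('start',yz(a(290,400),.0955),yz(a(85,142),.0955),yz(a(615,293),-.0955)),('level',yz(b(257,408),.0955),yz(b(97,252),.0955),yz(b(496,325),-.0955)),('now',yz(b(255,378),.0955),yz(b(97,276),.0955),yz(b(495,296),-.0955))]:
    print(nm,l.round(4),r.round(4),m.round(4),'tilt front-left %.3f'%np.arctan2(l[2]-r[2],l[1]-r[1]),'len %.3f'%np.hypot(l[2]-r[2],l[1]-r[1]))
# hub, bob, tab in scene now (z15)
s5=load('s5.png'); g=lambda x,y:(292+x/12-.46,88+y/12-.46)
B=A*Ro.from_euler('x',.1818)
for nm,p in [('hub',(245,272)),('bob',(240,365)),('tab',(225,448)),('tab2',(235,465))]:
  for off in(.006,.0085):
    n=ex; c0=PIV+B.apply([0,0,.085]); o,d=ray(s5,*g(*p)); X=onp(o,d,c0+ex*off,ex); print(nm,off,(B.inv().apply(X-c0)*1e3).round(1))
E
```

```text
start [ 0.0955  0.1113 -0.01  ] [ 0.0955 -0.1059  0.0293] [-0.0955  0.1162 -0.0086] tilt front-left -0.179 len 0.221
level [0.0955 0.1188 0.0081] [ 0.0955 -0.1131  0.0115] [-0.0955  0.1186  0.0099] tilt front-left -0.014 len 0.232
now [0.0955 0.1167 0.03  ] [ 0.0955 -0.1163 -0.0103] [-0.0955  0.1149  0.0311] tilt front-left 0.171 len 0.236
hub 0.006 [ 6.  -2.6 -1.2]
hub 0.0085 [8.5 2.  0.6]
bob 0.006 [  6.   -9.3 -23.6]
bob 0.0085 [  8.5  -4.6 -21.8]
tab 0.006 [  6.  -20.2 -45.5]
tab 0.0085 [  8.5 -15.5 -43.6]
tab2 0.006 [  6.  -16.4 -48.4]
tab2 0.0085 [  8.5 -11.7 -46.5]
```

```bash
python3 - <<'E'
from h import *
im=cv2.cvtColor(load('w4.png')['image'],cv2.COLOR_BGR2GRAY).astype(int)
print('cols',list(range(468,498)))
for v in range(124,154): print(v,im[v,468:498])
E
```

```text
cols [468, 469, 470, 471, 472, 473, 474, 475, 476, 477, 478, 479, 480, 481, 482, 483, 484, 485, 486, 487, 488, 489, 490, 491, 492, 493, 494, 495, 496, 497]
124 [ 92 100 101  98  85  68  59  56  59  60  64  54  49  50  46  44  49  41
  43  43  49  74  83  83  85  81  66  34  12   2]
125 [ 91  97 101  99  85  64  55  54  65  54  50  54  53  46  44  41  46  43
  40  39  52  69  79  84  81  81  53  20   0   0]
126 [ 93  95 102  98  89  66  56  58  50  53  56  52  47  44  44  42  39  44
  44  47  49  77  82  85  83  70  32   1   6  10]
127 [ 93  98 100 101  81  59  50  50  55  57  48  47  46  44  45  48  41  39
  39  36  47  72  85  84  80  60  30   3   1  15]
128 [ 92  97 100 100  77  56  47  46  52  55  48  50  42  49  43  45  45  42
  39  30  38  62  69  70  66  48  25   4   5   5]
129 [ 92  92 104  98  75  57  47  49  48  51  48  48  43  44  44  42  40  45
  35  22  23  29  33  38  41  33  11   8   0  26]
130 [ 91  97 100 100  74  55  45  40  43  46  47  44  43  46  46  40  41  43
  28  16   9  10   3   6  17   3  11  13   0  16]
131 [ 91  97 102  98  78  52  42  38  48  51  43  48  4
[... 1685 characters left out ...]
48 [91 91 89 85 68 55 41 48 38 48 49 50 40 38 42 41 46 55 54 49 52 65 77 83
 83 81 80 84 81 79]
149 [92 96 99 94 77 47 27 32 35 39 42 41 34 41 38 33 37 41 41 43 48 68 80 81
 81 84 83 85 76 58]
150 [ 89  91  99 100  81  41  21  23  36  40  35  35  42  44  39  42  41  41
  39  40  38  61  81  83  85  82  81  79  62  35]
151 [ 91  98 102 100  84  47  26  28  25  42  41  39  42  38  41  40  40  38
  43  42  42  63  83  83  82  80  82  81  66  47]
152 [ 90  96 101  98  85  44  20  17  29  44  36  43  43  42  45  42  42  36
  39  37  40  66  83  83  86  81  82  84  71  70]
153 [ 91  96  99 103  89  54  27  27  29  32  42  44  38  41  42  46  41  32
  43  36  43  68  83  81  82  81  83  84  79  78]
```

```bash
python3 - <<'E'
from h import *
from scipy.optimize import brentq
for fn,pts in [('w4.png',[('tip',487,131.05),('tabfront',489.5,142.4),('tabmid',491.4,141.4),('tabback',493.2,141.3)])]:
  c=load(fn)
  for yaw in(0,.037):
    n=np.array([np.cos(yaw),np.sin(yaw),0]); yd=np.array([-np.sin(yaw),np.cos(yaw),0]); c0=np.array([.482,.218,0])
    def at(u,v,off):
        o,d=fray(c,u,v); X=onp(o,d,c0+n*off,n); return (X-c0)@yd, X[2]-.07
    for yh in(-.0002,.0003):
      r=[]
      for nm,u,v in pts:
        o=brentq(lambda o:np.hypot(at(u,v,o)[0]-yh,at(u,v,o)[1])-.04,-.02,.012); a=at(u,v,o); r.append((nm,round(o,4),round(float(np.arctan2(-(a[0]-yh),-a[1])),3)))
      print(yaw,yh,r)
  yaw=.037;n=np.array([np.cos(yaw),np.sin(yaw),0]); yd=np.array([-np.sin(yaw),np.cos(yaw),0])
  for off in(-.013,-.015,-.017):
    print('outer',off,[np.round(at(u,v,off),4) for u,v in[(470,143),(475,142.5),(475.5,142.3),(480,141.9)]])
E
```

```text
0 -0.0002 [('tip', -0.0079, 0.015), ('tabfront', -0.0057, 0.195), ('tabmid', -0.0042, 0.175), ('tabback', -0.0028, 0.17)]
0 0.0003 [('tip', -0.0079, 0.027), ('tabfront', -0.0058, 0.207), ('tabmid', -0.0043, 0.187), ('tabback', -0.0028, 0.182)]
0.037 -0.0002 [('tip', -0.0079, 0.008), ('tabfront', -0.006, 0.189), ('tabmid', -0.0045, 0.171), ('tabback', -0.003, 0.167)]
0.037 0.0003 [('tip', -0.0079, 0.02), ('tabfront', -0.006, 0.202), ('tabmid', -0.0045, 0.183), ('tabback', -0.0031, 0.18)]
outer -0.013 [array([-0.0098, -0.0546]), array([-0.0088, -0.047 ]), array([-0.0086, -0.0463]), array([-0.0078, -0.0399])]
outer -0.015 [array([-0.0096, -0.0506]), array([-0.0086, -0.0432]), array([-0.0084, -0.0425]), array([-0.0076, -0.0362])]
outer -0.017 [array([-0.0093, -0.0467]), array([-0.0084, -0.0394]), array([-0.0082, -0.0387]), array([-0.0074, -0.0326])]
```

```bash
python3 -m inch '[{"delta_pos":[0,0,0.12],"delta_rot":[-0.1,0,0],"jaw":255},{"delta_pos":[0,0,0.12],"delta_rot":[0,0,0],"jaw":255},{"delta_pos":[0,0,0.12],"delta_rot":[0,0,0],"jaw":255},{"delta_pos":[0,0,0.12],"delta_rot":[0,0,0],"jaw":255},{"delta_pos":[0,0,0.12],"delta_rot":[0,0,0],"jaw":255},{"delta_pos":[0,0,0.12],"delta_rot":[0,0,0],"jaw":255},{"delta_pos":[0,0,0.12],"delta_rot":[0,0,0],"jaw":255},{"delta_pos":[0,0,0.12],"delta_rot":[0,0,0],"jaw":255},{"delta_pos":[0,0,0.12],"delta_rot":[0,0,0],"jaw":255},{"delta_pos":[0,0,0.12],"delta_rot":[0,0,0],"jaw":255}]' 60;python3 -c "
from h import *
chk()
ims=[eyes.read_camera('scene')['image'].astype(float) for _ in range(6)]
im=np.mean(ims,0).astype(np.uint8); cv2.imwrite('pics/s6.png',im)
z=cv2.resize(im[93:133,300:335],None,fx=15,fy=15,interpolation=cv2.INTER_CUBIC); cv2.imwrite('pics/z16.png',np.clip((z.astype(float)-30)*2,0,255).astype(np.uint8))
chk()"
```

```text
t: 13.6
ee_pos: [0.4755, -0.2408, 0.264]
tcp_rot: [-2.962, -0.112, 0.003]
ft_force: [-3.0, 1.2, 9.3]
width: 0.0179
t 13.60 pos [ 0.4755 -0.2408  0.264 ] F [-3.   1.2  9.3] w 0.0179 
x [0.997 0.075 0.005] y [ 0.075 -0.981 -0.177] z [-0.009  0.177 -0.984]
tool tilt 0.1777 xlean(deg) -0.23 yaw 4.30 foot local(own tilt) mm [ 1.  -0.9 14.5] tq [0.9  1.17 0.12]
t 13.90 pos [ 0.4755 -0.2408  0.264 ] F [-2.1  1.8  8.3] w 0.0174 
x [0.997 0.075 0.005] y [ 0.075 -0.981 -0.177] z [-0.009  0.177 -0.984]
tool tilt 0.1777 xlean(deg) -0.23 yaw 4.30 foot local(own tilt) mm [ 1.  -0.9 14.6] tq [0.92 1.16 0.13]
```

View pics/z16.png

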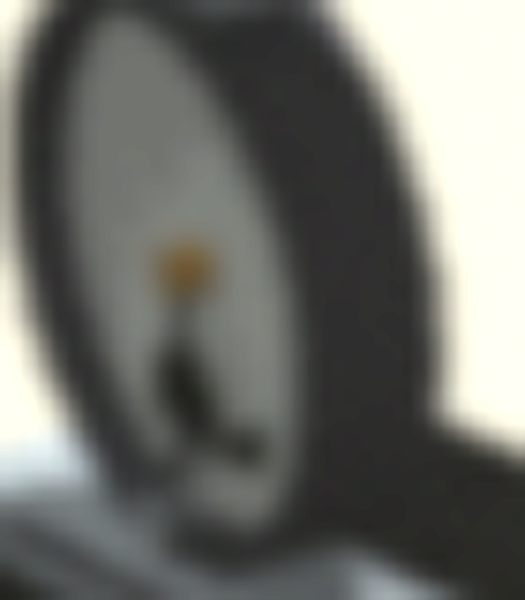

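```bash
python3 - <<'E'
from h import *
s=load('s5.png'); g=arm.read_state(); r=Ro.from_rotvec(g['tcp_rot']); G=r*Ro.from_euler('x',-np.pi)
foot=g['ee_pos']+r.apply([0,0,L])
z=lambda X:((proj(s,X)-[300,93]+.47)*15).round()
P=lambda a,rad,off:foot+G.apply([off,-rad*np.sin(a),.07-rad*np.cos(a)])
print('hub',z(P(0,0,.010)),z(P(0,0,.0025)))
th=.178
for a in(.14,.16,.178,.20,.22): print(a,'tip@r40 off.0079',z(P(a,.04,.0079)),'bob',z(P(a,.024,.0079)),'tab in off.0045',z(P(a,.04,.0045)),'tab out r.049 off.015',z(P(a,.049,.015)),'r45 .0079',z(P(a,.045,.0079)))
E
```

```text
hub [169. 270.] [206. 260.]
0.14 tip@r40 off.0079 [184. 479.] bob [182. 396.] tab in off.0045 [201. 475.] tab out r.049 off.015 [151. 536.] r45 .0079 [185. 505.]
0.16 tip@r40 off.0079 [182. 478.] bob [181. 395.] tab in off.0045 [199. 473.] tab out r.049 off.015 [148. 534.] r45 .0079 [182. 503.]
0.178 tip@r40 off.0079 [180. 476.] bob [180. 394.] tab in off.0045 [197. 471.] tab out r.049 off.015 [145. 532.] r45 .0079 [180. 501.]
0.2 tip@r40 off.0079 [177. 474.] bob [178. 392.] tab in off.0045 [194. 469.] tab out r.049 off.015 [142. 529.] r45 .0079 [177. 499.]
0.22 tip@r40 off.0079 [175. 472.] bob [177. 391.] tab in off.0045 [192. 467.] tab out r.049 off.015 [139. 527.] r45 .0079 [175. 497.]
```

```bash
python3 -c "
from h import *
print(ticket.hand_in()); chk()"
```

```text
the job is handed in; nothing more can be done
None
the job is handed in; nothing more can be done
```

The job is handed in at t ≈ 13.9 s. The gripper is still holding the gauge and pressing it on the middle of the mat.

**What I did:**
- I read the set tab from close wrist-camera pictures before grasping. The readings ran from about 0.16 to 0.19 rad, and I took about 0.18. The tab sits on the −y side, so the gauge needed no half turn.
- I took the gauge by its rubber grip and carried it over to the rocker.
- I seated it on the mat at the starting tilt, which I measured as about −0.15 rad, then rocked the platform over to its other side.

**What the last checks showed:**
- **Tilt:** the tool tilt was 0.178 rad and steady. The scene picture gave a platform tilt of 0.171 when the tool read 0.182. That method read about 0.01 low at level too, so the two agree.
- **Position:** by arm kinematics, the underside of the gauge is within about 1 mm of the mat's centre, at stud height.
- **Grip and push:** the fingers read 18 mm at 60 N. The press on the mat is about 13 N, counting the gauge's weight. The gauge did not shift in the pads between seating and the end of the rocking.

**What is less certain:**
- The scene picture shows the pointer hanging down to the tab, but it is too coarse to confirm better than about ±0.05 rad. The fine setting rests on my earlier tab reading (±0.01 to 0.015) and the arm's own tilt.
- A small sideways lean of about 0.2° and about 3 N of side force remained.
- I did not re-measure the bench items afterwards. A top view taken before seating showed nothing obviously moved, and the arm stayed well above them on the way.

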